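# Stack, square up and pin a pack of heel blanks in the jig

### The job

Lay all the loose heel blanks that are on the bench in one flat pile on the jig, lengthwise along its side fence, and tap the pile until every blank's edges are flush against both the back fence and the side fence. Then, with the pile squared up, take the two steel pins from their wooden block and drop each through one of the two holes in the pile into the jig, fully home, and let go. Do not disturb the other things on the bench.

Things in the scene. Friction and masses are not known exactly. Their poses are not given: they have to be found in the camera images.
- jig: fixed jig: plywood base 200 (x) x 150 (y) x 16 mm, origin at the centre of its underside on the bench, z up. Two aluminium fences, 12 mm thick, 50 mm high from the bench: back fence on the +x side (inner face x = +75 mm, y -75 to +67), side fence on the +y side (inner face y = +55 mm, x -63 to +87). The -x and -y sides are open. Two 10.5 mm round holes pass through the base to the bench
- jig_corner (a point): the inside corner of the two fences, on the top of the jig's base (16 mm above the bench); axes as the jig's
- jig_seat (a point): where the centre of the underside of the lowest blank lies when it is flush with both fences (jig x = +30, y = +30 mm, on the base's top, 16 mm above the bench); axes as the jig's: a squared-up blank has its length along x, and the fences are towards +x and +y
- jig_hole_near (a point): mouth of the jig's hole farther from the back fence (jig x = +2, y = +30 mm, 16 mm above the bench); 10.5 mm wide and 16 mm deep down to the bench; under a hole of squared-up blanks
- jig_hole_far (a point): mouth of the jig's hole nearer the back fence (jig x = +58, y = +30 mm, 16 mm above the bench); 10.5 mm wide and 16 mm deep down to the bench; under the other hole of squared-up blanks
- blank0: heel blank: flat stiff brown leatherboard plate 90 x 50 x 6 mm, origin at the centre of its underside, x along its 90 mm length, y across its width, z up; two 10.5 mm round through-holes at x = -28 and +28 mm, y = 0 (so a half turn changes nothing). Three to five are present; an absent one reads None
- blank1: heel blank: flat stiff brown leatherboard plate 90 x 50 x 6 mm, origin at the centre of its underside, x along its 90 mm length, y across its width, z up; two 10.5 mm round through-holes at x = -28 and +28 mm, y = 0 (so a half turn changes nothing). Three to five are present; an absent one reads None
- blank2: heel blank: flat stiff brown leatherboard plate 90 x 50 x 6 mm, origin at the centre of its underside, x along its 90 mm length, y across its width, z up; two 10.5 mm round through-holes at x = -28 and +28 mm, y = 0 (so a half turn changes nothing). Three to five are present; an absent one reads None
- blank3: heel blank: flat stiff brown leatherboard plate 90 x 50 x 6 mm, origin at the centre of its underside, x along its 90 mm length, y across its width, z up; two 10.5 mm round through-holes at x = -28 and +28 mm, y = 0 (so a half turn changes nothing). Three to five are present; an absent one reads None
- blank4: heel blank: flat stiff brown leatherboard plate 90 x 50 x 6 mm, origin at the centre of its underside, x along its 90 mm length, y across its width, z up; two 10.5 mm round through-holes at x = -28 and +28 mm, y = 0 (so a half turn changes nothing). Three to five are present; an absent one reads None
- pin_block: fixed wooden block 70 (x) x 110 (y) x 30 mm that holds the pins; origin on its vertical axis, 10 mm above the bench; two 10.5 mm holes, 20 mm deep, at x = 0, y = -30 and +30 mm
- pin0: steel locating pin, shank 8 mm in diameter and 71 mm long with a chamfered foot, on top of it a round knob 18 mm in diameter and 14 mm high (85 mm overall, knob centre 78 mm above the foot); origin at the centre of its foot, z up along the pin. At the start it stands in a hole of the pin block, its foot 10 mm above the bench
- pin1: steel locating pin, shank 8 mm in diameter and 71 mm long with a chamfered foot, on top of it a round knob 18 mm in diameter and 14 mm high (85 mm overall, knob centre 78 mm above the foot); origin at the centre of its foot, z up along the pin. At the start it stands in a hole of the pin block, its foot 10 mm above the bench
- pin0_tip (a point): the centre of the foot of pin0 (same point as its origin); z up along the pin; on the bench (height 0) when the pin is fully home in the jig
- pin1_tip (a point): the centre of the foot of pin1 (same point as its origin); z up along the pin; on the bench (height 0) when the pin is fully home in the jig
- tack_tin: bystander: round steel tin, 64 mm wide, 45 mm high, origin at the centre of its underside
- thread_spool: bystander: wooden spool, 40 mm wide, 50 mm high, standing; origin at the centre of its underside
- glue_jar: bystander: amber glass jar, 68 mm wide, 85 mm high; origin at the centre of its underside
- hammer: bystander: hammer lying flat
- awl: bystander: awl lying flat
- glue_brush: bystander: brush lying flat
There are look-alikes about, which are no part of the job. What is shaped like the blank4 but yellow is not meant.

How it is judged:
By the outcome, as a careful person would: the job done as asked, in the order asked, and still so for the second after the job is handed in, with the robot touching nothing.
Of blank0, blank1, blank2, blank3, blank4 only 3 to 5 are there at a start; the rules pass over those that are not, and their reading is None.
At some moment in a run one of blank0, blank1, blank2, blank3, blank4 may be knocked a few centimetres aside while the robot is not near it.
It also fails if it takes over 210 s, if anything falls off the work surface, if the arm or the gripper's body presses on something with over 40 N, if the wrist force passes 120 N, or if a joint passes its speed limit or range.

### The arm

A 7-joint arm with a two-finger parallel gripper is mounted at the origin on the work surface. World frame = base frame: x ahead of the robot, y to its left, z up, the work surface at z = 0. Lengths are in m, angles in rad, forces in N, time in s.
With the tool pointing down it reaches from about 0.35 to 0.9 m from the base axis. Payload 8.1 kg.
Tool frame: the origin (TCP) lies at the very end of the fingers, on their centre line; the grasp point (between the pads) lies behind it (manip.hold_point_z is the z of the grasp point in the tool frame, in m); z points along the fingers, y is the line along which they close (so a half turn about z gives the same grasp; the last joint's range is limited). The gripper opens to 85 mm and grips with 20 to 120 N. Pads are 22 mm wide; open, the fingers measure 114 mm over their backs; the gripper's body (76 mm by 85 mm) begins 54 mm behind the grasp point. The pads swing forward as they close: fully open they stand 13 mm farther back than shut.
Start: joints at [-1.233, 0.434, 0.025, 1.573, -0.012, 1.134, -0.075], TCP at [0.267, 0.565, 0.231] pointing down, gripper open.
Joint ranges: [-2.62, 2.62], [-0.44, 2.09], [-1.27, 1.32], [0.08, 2.57], [-1.32, 4.46], [0.12, 2], [-2.74, 2.74]. Speed limits (rad/s): [2.22, 2.22, 3.01, 3.01, 3.14, 3.14, 3.14].

### API

Orientations are given as a 3x3 rotation matrix whose columns are the frame's x, y, z axes.
In Python, from workcell import manip, optics, close_job, models gives the robot as it stands. The module is installed in compiled form; this text tells all that it offers.
- The arm moves only by the tool move_arm, never from a script. Its argument "deltas" is a list of rows, each a list of 3 entries, a list of its own where there are three numbers: the shift along the world's x, y, z scaled (see below), then the turn, a rotation vector about the world's x, y, z scaled (see below), then the closure, from 0 (fully open) to 1 (shut). In form: [[[x, y, z], [wx, wy, wz], grip], ...]. A call has 1 to 5 rows; each row shifts and turns the commanded pose from where the row before left it; what a row does not reach is not made up. The controller multiplies each number of a shift by 20 mm and each number of a turn by 0.1 rad. A row lasts 1/8 s, in which the tool goes at most 62.5 mm and 10.7 degrees, less where a joint would pass 70% of its speed; a pose out of reach is approached as far as the arm can. A call with a number of a shift or a turn outside -1 to 1 is refused whole. A call with a gripper value outside its range is refused whole. The fingers move at their own pace and stop on an object; "squeeze" is the grip in N (left out, the last holds). Time passes only in rows, so rows that do not move let the fingers close. It gives the time, the measured TCP pose, the force, the opening and the grip force at its end, in the units of the state.
- manip.observe(): the state, without advancing time (a new reading comes with each control period).
- optics.grab_frame(name): name is "scene" or "top"; returns the picture (400x640x3 uint8, blue, green, red); there is no depth.
- optics.get_calibration(name): a dict with "fx", "fy", "cx", "cy" (pixels), "dist" ([k1, k2, p1, p2, k3] as OpenCV has them; the pictures are not rectified), "xyz" and "attitude" of the camera in the world. Camera axes: x right, y up, looking along -z (the intrinsics and any distortion apply to the point x, -y, -z); pixel columns grow to the right and rows downward; lengths in m; the calibration is good to about 2 mm. A picture is of the moment at which its call begins. get_calibration takes no time and is no camera call.
- close_job(): hands the job in; it is judged then, once.
Trained networks look in the newest picture that a camera, given by its name, has taken for a name from the list of things; names that differ only in an ending like _2 or _b are one class to them, and where a whole thing is asked for, a point or a joint stands for the part that bears it (a point fixed in the world has none). Each returns a list of dicts, best first, with "score" (0 to 1); they miss things now and then, are a little off and sometimes report something else, mostly with a low value. They report only what shows in the picture. A call takes as long as a camera call. They do not tell look-alikes from the thing itself.
- models.recognise(camera, name): "at" ([x, y, z] in m, in world coordinates, good to about 4 mm: the middle of the surface that is visible of it).
- models.landmark_of(camera, name): "at" ([x, y, z] in m, in world coordinates, good to about 4 mm: a listed point, or the origin of a listed thing).
The state is a dict: "time": time; "joints": joint angles; "qvel": joint speeds; "joint_torque": joint torques, N m; "ee_pos": TCP position; "eef_rot": TCP orientation; "ft_force": force on the tool from outside, world axes, zero at the start; "ft_torque": the same for the moment, N m; "width": opening from 0.0 (shut) to 1.0 (fully open); "gripper_force": force on a finger pad.
Only numpy, scipy, OpenCV 4.12 (cv2) and the standard library are available. Lean on these libraries where they do the work, as an engineer would, in place of code of your own. Each camera call takes 0.05 s, during which the arm holds its last target. There are 200 camera calls.

## Working session

There is one attempt and no reset: what is moved stays moved. The work goes in short steps, Python scripts to look and compute and a tool call to move; the robot and the scene stay as the last step left them, time stands still between calls to the robot, and variables do not carry over. Pictures are saved under pics/ and viewed, at most 14 in all, crops included, and the job is handed in when it is done.

Besides the shell and the picture viewer there is one more tool, called as name([rows], argument=value, ...), one row to a line, values as JSON. move_arm: Moves the arm, as the interface text tells. Its arguments: {"type":"object","properties":{"deltas":{"type":"array"},"squeeze":{"type":"number"}},"required":["deltas"]}

```bash
mkdir -p pics; cat > h.py <<'E'
import numpy as np, cv2
from workcell import manip, optics, close_job, models
def cal(n):
    c=optics.get_calibration(n); K=np.array([[c['fx'],0,c['cx']],[0,c['fy'],c['cy']],[0,0,1.]])
    return K,np.array(c['dist'],float),np.array(c['xyz']),np.array(c['attitude'])
def p2w(n,px,z):
    K,d,t,R=cal(n); u=cv2.undistortPoints(np.array(px,float).reshape(-1,1,2),K,d).reshape(-1,2)
    r=np.c_[u[:,0],-u[:,1],-np.ones(len(u))]@R.T
    return t+r*((z-t[2])/r[:,2])[:,None]
def w2p(n,P):
    K,d,t,R=cal(n); q=(np.array(P,float).reshape(-1,3)-t)@R; q=q*[1,-1,-1]
    return cv2.projectPoints(q,np.zeros(3),np.zeros(3),K,d)[0].reshape(-1,2)
E
python3 - <<'E'
from h import *
for n in('scene','top'):
    im=optics.grab_frame(n); cv2.imwrite(f'pics/{n}0.png',im); print(n,cal(n)[2].round(3),cal(n)[3].round(2).tolist(),cal(n)[0][0,0])
for nm in ['jig_corner','jig_seat','jig_hole_near','jig_hole_far','jig','blank0','pin_block','pin0','pin0_tip','tack_tin','thread_spool','glue_jar']:
    for n in ('top',):
        print(n,nm,[(np.round(r['at'],3).tolist(),round(r['score'],2)) for r in models.landmark_of(n,nm)][:7])
s=manip.observe(); print(s['ee_pos'],np.round(s['eef_rot'],3).tolist(),s['time'],manip.hold_point_z)
E
```

```text
scene [ 1.226 -0.482  0.645] [[0.63, -0.44, 0.64], [0.77, 0.34, -0.53], [0.01, 0.83, 0.56]] 366.37984255287887
top [0.385 0.108 1.713] [[0.02, 1.0, -0.09], [-1.0, 0.02, 0.0], [0.0, 0.09, 1.0]] 483.4096867152038
top jig_corner [([0.636, 0.048, 0.016], 0.56)]
top jig_seat []
top jig_hole_near [([0.561, 0.026, 0.017], 0.86)]
top jig_hole_far [([0.619, 0.022, 0.015], 0.97), ([0.608, -0.234, 0.009], 0.6)]
top jig [([0.562, -0.003, 0.001], 0.91)]
top blank0 [([0.259, 0.382, -0.004], 0.88), ([0.421, 0.413, 0.0], 0.84), ([0.441, 0.628, 0.001], 0.84), ([0.543, 0.506, -0.0], 0.7), ([0.419, 0.235, 0.002], 0.67), ([0.565, 0.378, 0.001], 0.64), ([0.582, 0.256, -0.001], 0.58)]
top pin_block [([0.598, -0.262, 0.008], 0.75)]
top pin0 [([0.586, -0.289, 0.006], 0.58), ([0.607, -0.232, 0.014], 0.49)]
top pin0_tip [([0.585, -0.29, 0.009], 0.44)]
top tack_tin [([0.459, -0.389, 0.003], 0.78), ([0.794, 0.16, 0.001], 0.68), ([0.564, 0.025, 0.017], 0.44)]
top thread_spool [([0.504, 0.309, 0.003], 0.69)]
top glue_jar [([0.782, -0.107, -0.004], 0.76), ([0.621, 0.026, 0.014], 0.27)]
[0.26668961 0.56526537 0.2313439 ] [[-0.904, 0.427, 0.0], [0.427, 0.904, 0.0], [0.0, 0.0, -1.0]] 0.7 -0.0187
```

View pics/top0.png

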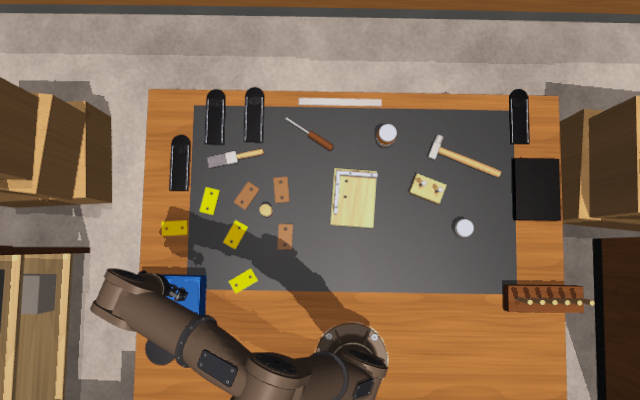

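View pics/scene0.png

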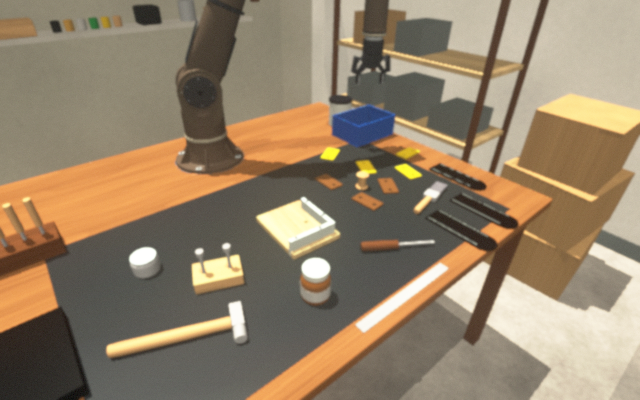

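The top view shows three brown blanks at about (246,195), (281,189) and (285,237), and the yellow ones are look-alikes. The jig is at (354,198) with its fences towards +x and +y. The pin block is at (428,188). The scene view confirms three brown blanks at (330,182), (388,185) and (367,201).

```bash
cat >> h.py <<'E'
def blanks(n='top',im=None,z=0.006,lo=(3,90,50),hi=(16,200,200)):
    im=optics.grab_frame(n) if im is None else im
    m=cv2.inRange(cv2.cvtColor(im,cv2.COLOR_BGR2HSV),lo,hi)
    m=cv2.morphologyEx(m,cv2.MORPH_CLOSE,np.ones((3,3)))
    out=[]
    for c in cv2.findContours(m,cv2.RETR_EXTERNAL,cv2.CHAIN_APPROX_NONE)[0]:
        if cv2.contourArea(c)<60: continue
        w=p2w(n,c.reshape(-1,2),z)[:,:2]
        (cx,cy),(a,b),t=cv2.minAreaRect((w*1000).astype(np.float32))
        if a<b: t+=90
        if 35<min(a,b)<62 and 70<max(a,b)<105 : out.append((round(cx),round(cy),round(max(a,b)),round(min(a,b)),round((t+90)%180-90)))
    return out
E
python3 - <<'E'
from h import *
for n in('top','scene'):
    im=cv2.imread(f'pics/{n}0.png'); hsv=cv2.cvtColor(im,cv2.COLOR_BGR2HSV)
    for u,v in ([(246,190),(281,196),(284,241),(350,215),(210,200)] if n=='top' else [(330,185),(367,206),(388,190)]): print(n,hsv[v,u])
    print(blanks(n,im))
    x,y,w,h=(315,155,130,80) if n=='top' else (180,185,170,115)
    cv2.imwrite(f'pics/{n}0c.png',cv2.resize(im[y:y+h,x:x+w],None,fx=6 if n=='top' else 4.6,fy=6 if n=='top' else 4.6,interpolation=cv2.INTER_CUBIC))
for nm in ['jig_corner','jig_seat','jig_hole_near','jig_hole_far','jig','blank0','pin_block','pin0','pin0_tip']:
    print(nm,[(np.round(r['at'],3).tolist(),round(r['score'],2)) for r in models.landmark_of('scene',nm)][:7])
E
```

```text
top [ 14 140 173]
top [ 11 113 126]
top [ 12 132 135]
top [ 24  81 212]
top [ 30 255 213]
[(421, 236, 90, 51, -2), (565, 376, 91, 53, -33), (588, 253, 91, 52, 6), (918, 433, 94, 60, -89)]
scene [ 14 161 196]
scene [ 13 148 153]
scene [ 13 161 181]
[(759, -96, 72, 54, 51)]
jig_corner [([0.638, 0.048, 0.014], 0.82)]
jig_seat [([0.591, 0.029, 0.016], 0.58)]
jig_hole_near [([0.563, 0.03, 0.016], 0.82)]
jig_hole_far [([0.624, 0.026, 0.019], 0.91), ([0.605, -0.232, 0.005], 0.36)]
jig [([0.559, 0.002, -0.001], 0.68), ([0.581, -0.29, 0.012], 0.42)]
blank0 [([0.579, 0.255, -0.003], 0.79), ([0.564, 0.377, 0.002], 0.77), ([0.564, 0.029, 0.017], 0.66), ([0.544, 0.507, -0.002], 0.64), ([0.42, 0.241, 0.005], 0.57), ([0.425, 0.415, -0.002], 0.44)]
pin_block [([0.594, -0.262, 0.006], 0.79), ([0.706, -0.4, 0.003], 0.72), ([0.593, 0.029, 0.019], 0.54), ([0.606, -0.231, 0.009], 0.38)]
pin0 [([0.606, -0.233, 0.01], 0.66), ([0.58, -0.29, 0.012], 0.59)]
pin0_tip [([0.584, -0.287, 0.008], 0.68)]
```

View pics/top0c.png

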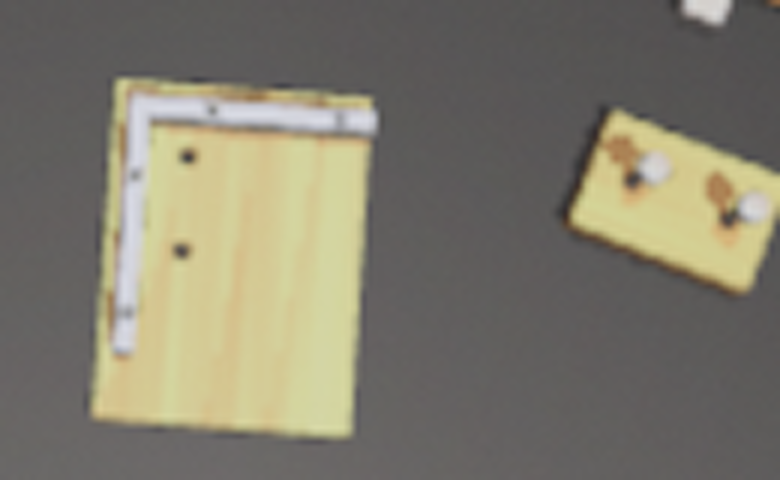

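View pics/scene0c.png

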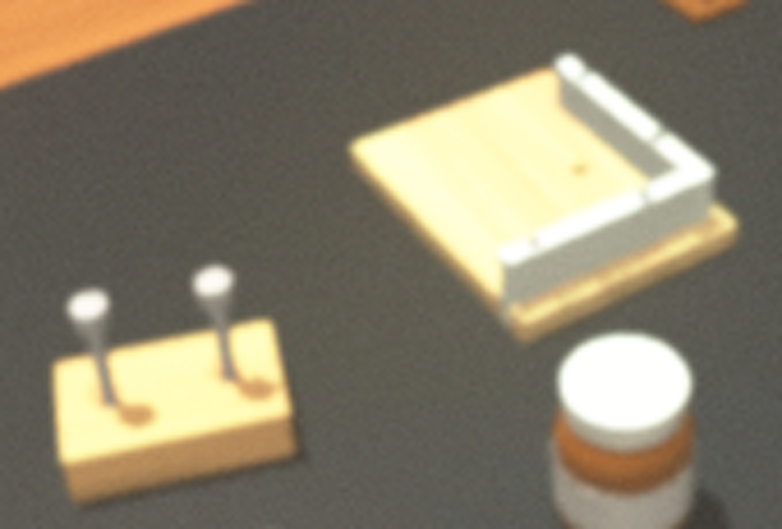

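The crops show the jig base corners clearly, yawed slightly clockwise. The two knobs sit at about (657,165) and (753,208) in the top crop and (88,305) and (213,282) in the scene crop.

```bash
python3 - <<'E'
from h import *
from scipy.optimize import least_squares
T=lambda p:(np.array(p)+.5)/6-.5+[315,155]
S=lambda p:(np.array(p)+.5)/4.6-.5+[180,185]
loc=np.array([[.1,.075],[.1,-.075],[-.1,-.075],[-.1,.075],[.058,.03],[.002,.03]])
w=p2w('top',T([(118,78),(372,97),(352,437),(93,418),(188,156),(181,250)]),.016)[:,:2]
def R(a): return np.array([[np.cos(a),-np.sin(a)],[np.sin(a),np.cos(a)]])
f=lambda p:((loc@R(p[2]).T+p[:2]-w)).ravel()
r=least_squares(f,[.56,0,0]);print('top jig',r.x.round(4),(r.fun*1000).round(1))
ws=p2w('scene',S([(350,148),(515,325),(737,222)]),.016)[:,:2]; ls=loc[[2,1,0]]
g=lambda p:((ls@R(p[2]).T+p[:2]-ws)).ravel()
r2=least_squares(g,[.56,0,0]);print('scene jig',r2.x.round(4),(r2.fun*1000).round(1))
for p in (r.x,r2.x):
  for l in [(.075,.055),(.058,.03),(.002,.03)]: print(l,(R(p[2])@l+p[:2]).round(4))
print('knob top',p2w('top',T([(657,165),(753,208)]),.095).round(4).tolist(),'scene',p2w('scene',S([(213,279),(88,302)]),.095).round(4).tolist())
for nm in ['pin0']:
  for n in('top','scene'): print(n,[(np.round(q['at'],4).tolist(),round(q['score'],2)) for q in models.recognise(n,nm)])
im=cv2.imread('pics/scene0.png'); print(blanks('scene',im,hi=(16,220,230)))
E
```

```text
top jig [ 0.5624 -0.0038 -0.055 ] [-1.2  0.1 -0.7  0.7  0.8  1.3  0.5 -0.6  0.3 -0.6  0.2 -0.9]
scene jig [ 0.5608 -0.0048 -0.0564] [-1.7 -0.4  1.2  3.3  0.5 -2.9]
(0.075, 0.055) [0.6403 0.047 ]
(0.058, 0.03) [0.622 0.023]
(0.002, 0.03) [0.566  0.0261]
(0.075, 0.055) [0.6387 0.0459]
(0.058, 0.03) [0.6204 0.0219]
(0.002, 0.03) [0.5644 0.025 ]
knob top [[0.6102, -0.2368, 0.095], [0.5867, -0.2908, 0.095]] scene [[0.6069, -0.2352, 0.095], [0.5846, -0.2908, 0.095]]
top []
scene [([0.6075, -0.2349, 0.0801], 0.52)]
[(759, -96, 72, 54, 51)]
```

move_arm([
  [[0.5,-1,-0.3],[0,0,0.27],0],
  [[0.5,-1,-0.3],[0,0,0.27],0],
  [[0.5,-1,-0.3],[0,0,0.27],0],
  [[0.5,-1,-0.3],[0,0,0.27],0],
  [[0.5,-1,-0.3],[0,0,0.27],0],
], squeeze=40)

```text
time: 1.88
ee_pos: [0.317, 0.4646, 0.2012]
eef_rot: [[-0.954, 0.3, 0.0], [0.3, 0.954, 0.0], [-0.0, 0.0, -1.0]]
ft_force: [0.5, -0.4, 0.1]
width: 1.001
gripper_force: 0.0
```

move_arm([
  [[0.5,-1,-0.3],[0,0,0.27],0],
  [[0.5,-1,-0.3],[0,0,0.27],0],
  [[0.5,-1,-0.3],[0,0,0.27],0],
  [[0.5,-1,-0.3],[0,0,0.27],0],
  [[0.5,-1,-0.3],[0,0,0.27],0],
])

```text
time: 2.5
ee_pos: [0.3671, 0.3646, 0.1713]
eef_rot: [[-0.986, 0.169, 0.0], [0.169, 0.986, 0.0], [-0.0, 0.0, -1.0]]
ft_force: [-0.7, 0.7, -0.6]
width: 1.002
gripper_force: 0.0
```

move_arm([
  [[0.5,-1,-0.3],[0,0,0.27],0],
  [[0.5,-1,-0.3],[0,0,0.27],0],
  [[0.5,-1,-0.3],[0,0,0.27],0],
  [[0.5,-1,-0.3],[0,0,0.27],0],
  [[0.5,-1,-0.3],[0,0,0.27],0],
])

```text
time: 3.12
ee_pos: [0.4171, 0.2647, 0.1413]
eef_rot: [[-0.999, 0.035, 0.0], [0.035, 0.999, 0.0], [-0.0, 0.0, -1.0]]
ft_force: [1.2, -0.5, -0.4]
width: 1.001
gripper_force: 0.0
```

move_arm([
  [[0.2,-1,-0.5],[0,0,0],0],
  [[0,-0.45,-0.5],[0,0,0],0],
  [[0,0,0],[0,0,0],0],
])

```text
time: 3.5
ee_pos: [0.4201, 0.2358, 0.1207]
eef_rot: [[-0.999, 0.037, -0.001], [0.037, 0.999, -0.001], [0.001, -0.001, -1.0]]
ft_force: [-0.3, -0.5, 0.8]
width: 1.002
gripper_force: 0.0
```

move_arm([
  [[0,0,-1],[0,0,0],0],
  [[0,0,-1],[0,0,0],0],
  [[0,0,-1],[0,0,0],0],
  [[0,0,-1],[0,0,0],0],
  [[0,0,-1],[0,0,0],0],
])

```text
time: 4.12
ee_pos: [0.4207, 0.2379, 0.021]
eef_rot: [[-0.999, 0.034, 0.001], [0.034, 0.999, 0.001], [-0.001, 0.001, -1.0]]
ft_force: [-0.0, 0.3, -0.6]
width: 0.999
gripper_force: 0.0
```

move_arm([
  [[0,0,-0.5],[0,0,0],0],
  [[0,0,-0.3],[0,0,0],0],
  [[0,0,-0.25],[0,0,0],0],
  [[0,0,0],[0,0,0],0],
])

```text
time: 4.62
ee_pos: [0.4208, 0.2364, 0.0004]
eef_rot: [[-0.999, 0.036, 0.0], [0.036, 0.999, 0.0], [-0.0, 0.0, -1.0]]
ft_force: [-0.4, 0.3, -0.1]
width: 0.999
gripper_force: 0.0
```

move_arm([
  [[0,0,0],[0,0,0],0.2],
  [[0,0,0],[0,0,0],0.4],
  [[0,0,0],[0,0,0],0.5],
  [[0,0,0],[0,0,0],0.6],
  [[0,0,0],[0,0,0],0.6],
])

```text
time: 5.25
ee_pos: [0.4209, 0.2364, 0.001]
eef_rot: [[-0.999, 0.036, 0.001], [0.036, 0.999, 0.0], [-0.001, 0.0, -1.0]]
ft_force: [-1.1, -0.5, 9.6]
width: 0.559
gripper_force: 39.6
```

move_arm([
  [[0,0,0.5],[0,0,0],0.6],
  [[0,0,1],[0,0,0],0.6],
  [[0,0,1],[0,0,0],0.6],
  [[0,0,1],[0,0,0],0.6],
  [[0,0,1],[0,0,-0.2],0.6],
])

```text
time: 5.88
ee_pos: [0.4207, 0.2362, 0.0915]
eef_rot: [[-0.998, 0.056, 0.0], [0.056, 0.998, 0.0], [-0.0, 0.0, -1.0]]
ft_force: [0.4, 0.1, -0.6]
width: 0.555
gripper_force: 41.2
```

move_arm([
  [[0.67,-1,0],[0,0,0],0.6],
  [[0.67,-1,0],[0,0,0],0.6],
  [[0.67,-1,0],[0,0,0],0.6],
  [[0.67,-1,0],[0,0,0],0.6],
  [[0.67,-1,0],[0,0,0],0.6],
])

```text
time: 6.5
ee_pos: [0.4881, 0.1356, 0.0909]
eef_rot: [[-0.998, 0.056, 0.0], [0.056, 0.998, 0.0], [-0.0, 0.0, -1.0]]
ft_force: [-0.1, -0.4, -0.2]
width: 0.56
gripper_force: 41.2
```

move_arm([
  [[0.67,-1,0],[0,0,0],0.6],
  [[0.67,-1,0],[0,0,0],0.6],
  [[0.67,-1,0],[0,0,0],0.6],
  [[0.67,-1,0],[0,0,0],0.6],
  [[0.67,-1,0],[0,0,0],0.6],
])

```text
time: 7.12
ee_pos: [0.555, 0.0355, 0.0909]
eef_rot: [[-0.998, 0.056, 0.0], [0.056, 0.998, 0.0], [-0.0, 0.0, -1.0]]
ft_force: [-1.0, 0.3, -0.1]
width: 0.561
gripper_force: 41.2
```

move_arm([
  [[0.67,-1,0],[0,0,0],0.6],
  [[0.67,-0.95,0],[0,0,0],0.6],
  [[0,0,-1],[0,0,0],0.6],
  [[0,0,-1],[0,0,0],0.6],
  [[0,0,0],[0,0,0],0.6],
])

```text
time: 7.75
ee_pos: [0.5805, -0.003, 0.0493]
eef_rot: [[-0.998, 0.056, -0.003], [0.056, 0.998, -0.0], [0.003, -0.0, -1.0]]
ft_force: [0.4, -1.0, 0.1]
width: 0.554
gripper_force: 41.3
```

move_arm([
  [[0,0,-1],[0,0,0],0.6],
  [[0,0,-0.5],[0,0,0],0.6],
  [[0,0,-0.1],[0,0,0],0.6],
  [[0,0,0],[0,0,0],0.6],
])

```text
time: 8.25
ee_pos: [0.5818, -0.0027, 0.0188]
eef_rot: [[-0.998, 0.056, 0.0], [0.056, 0.998, 0.0], [-0.0, 0.0, -1.0]]
ft_force: [0.2, -0.7, 0.9]
width: 0.56
gripper_force: 41.3
```

move_arm([
  [[0,0,0],[0,0,0],0.3],
  [[0,0,0],[0,0,0],0.25],
  [[0,0,1],[0,0,0],0.25],
  [[0,0,1],[0,0,0],0.2],
  [[0,0,1],[0,0,0],0.1],
])

```text
time: 8.88
ee_pos: [0.5815, -0.0027, 0.0792]
eef_rot: [[-0.998, 0.056, 0.0], [0.056, 0.998, 0.0], [-0.0, 0.0, -1.0]]
ft_force: [0.2, -0.2, -0.9]
width: 0.905
gripper_force: 0.0
```

move_arm([
  [[0,0,1],[0,0,0],0],
  [[0,1,0.5],[0,0,0.1],0],
  [[0,1,0],[0,0,0.2],0],
  [[0,1,0],[0,0,0.2],0],
  [[0,1,0],[0,0,0.2],0],
])

```text
time: 9.5
ee_pos: [0.5809, 0.0794, 0.1075]
eef_rot: [[-1.0, -0.017, -0.001], [-0.017, 1.0, 0.0], [0.001, 0.0, -1.0]]
ft_force: [-0.8, 0.5, 1.0]
width: 0.997
gripper_force: 0.0
```

```bash
python3 - <<'E'
from h import *
im=optics.grab_frame('top'); cv2.imwrite('pics/t1.png',im); print(blanks('top',im), blanks('top',im,z=.022))
print([(np.round(q['at'],3).tolist(),round(q['score'],2)) for q in models.landmark_of('top','blank0')])
E
```

```text
[(565, 376, 91, 53, -33), (588, 253, 91, 52, 6), (918, 433, 94, 60, -89)] [(563, 374, 90, 52, -33), (586, 252, 91, 51, 6), (913, 430, 94, 59, -89)]
[([0.583, 0.256, -0.002], 0.82), ([0.263, 0.383, -0.003], 0.76), ([0.442, 0.629, -0.002], 0.75), ([0.542, 0.507, 0.004], 0.7), ([0.567, 0.382, 0.001], 0.67), ([0.579, -0.004, 0.016], 0.46)]
```

move_arm([
  [[0.2,1,0],[0,0,0.2],0],
  [[0,1,0],[0,0,0.2],0],
  [[0,1,0],[0,0,0.2],0],
  [[0,1,0],[0,0,0.2],0],
  [[0,1,0],[0,0,0.1],0],
])

```text
time: 10.22
ee_pos: [0.5854, 0.1788, 0.1083]
eef_rot: [[-0.994, -0.105, -0.0], [-0.105, 0.994, 0.0], [0.0, 0.0, -1.0]]
ft_force: [0.2, 0.7, 0.4]
width: 0.999
gripper_force: 0.0
```

move_arm([
  [[0,1,0],[0,0,0],0],
  [[0,1,0],[0,0,0],0],
  [[0,1,0],[0,0,0],0],
  [[0,0.7,0],[0,0,0],0],
  [[0,0,-1],[0,0,0],0],
])

```text
time: 10.85
ee_pos: [0.5864, 0.2539, 0.0894]
eef_rot: [[-0.994, -0.106, 0.003], [-0.106, 0.994, 0.002], [-0.003, 0.002, -1.0]]
ft_force: [-0.3, -0.1, -0.7]
width: 0.998
gripper_force: 0.0
```

move_arm([
  [[0,0,-1],[0,0,0],0],
  [[0,0,-1],[0,0,0],0],
  [[0,0,-1],[0,0,0],0],
  [[0,0,-0.8],[0,0,0],0],
  [[0,0,-0.5],[0,0,0],0],
])

```text
time: 11.48
ee_pos: [0.5852, 0.2511, 0.0012]
eef_rot: [[-0.995, -0.104, -0.001], [-0.104, 0.995, -0.0], [0.001, -0.0, -1.0]]
ft_force: [0.3, -1.5, 0.4]
width: 0.999
gripper_force: 0.0
```

move_arm([
  [[0,0,0],[0,0,0],0.2],
  [[0,0,0],[0,0,0],0.4],
  [[0,0,0],[0,0,0],0.5],
  [[0,0,0],[0,0,0],0.6],
  [[0,0,0],[0,0,0],0.6],
])

```text
time: 12.1
ee_pos: [0.5875, 0.2522, 0.0053]
eef_rot: [[-0.995, -0.104, 0.004], [-0.104, 0.995, 0.002], [-0.005, 0.002, -1.0]]
ft_force: [-1.9, -0.3, 15.0]
width: 0.399
gripper_force: 7.9
```

move_arm([
  [[0,0,0.5],[0,0,0],0.6],
  [[0,0,1],[0,0,0],0.6],
  [[0,0,1],[0,0,0],0.6],
  [[0,0,1],[0,0,0],0.6],
  [[0,0,1],[0,0,0],0.6],
])

```text
time: 12.72
ee_pos: [0.5857, 0.2513, 0.0943]
eef_rot: [[-0.995, -0.104, 0.001], [-0.104, 0.995, 0.001], [-0.001, 0.0, -1.0]]
ft_force: [-0.7, 0.6, -0.9]
width: 0.398
gripper_force: 0.0
```

move_arm([
  [[0,-1,0],[0,0,-0.2],0.6],
  [[0,-1,0],[0,0,-0.2],0.6],
  [[0,-1,0],[0,0,-0.2],0.6],
  [[0,-1,0],[0,0,-0.2],0.6],
  [[0,-1,0],[0,0,-0.2],0.6],
])

```text
time: 13.35
ee_pos: [0.5853, 0.1495, 0.092]
eef_rot: [[-1.0, -0.002, -0.001], [-0.002, 1.0, -0.0], [0.001, -0.0, -1.0]]
ft_force: [0.3, 0.1, 0.3]
width: 0.401
gripper_force: 0.0
```

move_arm([
  [[0,-1,0],[0,0,-0.2],0.6],
  [[0,-1,0],[0,0,-0.2],0.6],
  [[0,-1,0],[0,0,-0.2],0.6],
  [[0,-1,0],[0,0,0],0.6],
  [[0,-1,0],[0,0,0],0.6],
])

```text
time: 13.98
ee_pos: [0.5855, 0.05, 0.0924]
eef_rot: [[-0.998, 0.056, 0.0], [0.056, 0.998, 0.0], [-0.0, 0.0, -1.0]]
ft_force: [0.1, 0.6, 0.4]
width: 0.401
gripper_force: 0.0
```

move_arm([
  [[-0.2,-1,0],[0,0,0],0.6],
  [[0,-1,0],[0,0,0],0.6],
  [[0,-0.7,0],[0,0,0],0.6],
  [[0,0,-1],[0,0,0],0.6],
  [[0,0,-1],[0,0,0],0.6],
])

```text
time: 14.6
ee_pos: [0.5819, -0.0032, 0.0521]
eef_rot: [[-0.998, 0.056, 0.001], [0.056, 0.998, 0.0], [-0.001, 0.0, -1.0]]
ft_force: [-0.0, 0.0, -0.2]
width: 0.397
gripper_force: 0.0
```

move_arm([
  [[0,0,1],[0,0,0],0],
  [[0,0,1],[0,0,0],0],
  [[0,1,0],[0,0,0.2],0],
  [[0,1,0],[0,0,0.2],0],
  [[0,1,0],[0,0,0.2],0],
])

```text
time: 15.22
ee_pos: [0.5809, 0.0596, 0.0916]
eef_rot: [[-1.0, -0.007, -0.001], [-0.007, 1.0, 0.0], [0.001, 0.0, -1.0]]
ft_force: [0.5, 0.3, 0.3]
width: 1.0
gripper_force: 0.0
```

```bash
python3 - <<'E'
from h import *
im=optics.grab_frame('top'); cv2.imwrite('pics/t2.png',im); print(blanks('top',im))
s=optics.grab_frame('scene')
for n in ('top','scene'):print([(np.round(q['at'],3).tolist(),round(q['score'],2)) for q in models.landmark_of(n,'blank0')])
cv2.imwrite('pics/t2c.png',cv2.resize(im[130:260,190:370],None,fx=4,fy=4,interpolation=cv2.INTER_CUBIC))
E
```

```text
[(565, 376, 91, 53, -33), (588, 252, 92, 51, 6), (918, 433, 94, 60, -89)]
[([0.442, 0.627, 0.003], 0.93), ([0.422, 0.413, -0.002], 0.92), ([0.264, 0.382, -0.003], 0.87), ([0.567, 0.378, -0.0], 0.74), ([0.583, 0.258, -0.002], 0.71), ([0.542, 0.506, 0.002], 0.69)]
[([0.424, 0.412, -0.001], 0.73), ([0.441, 0.625, -0.004], 0.67), ([0.56, 0.38, 0.001], 0.58), ([0.579, 0.001, 0.02], 0.53), ([0.584, 0.251, -0.003], 0.52)]
```

View pics/t2c.png

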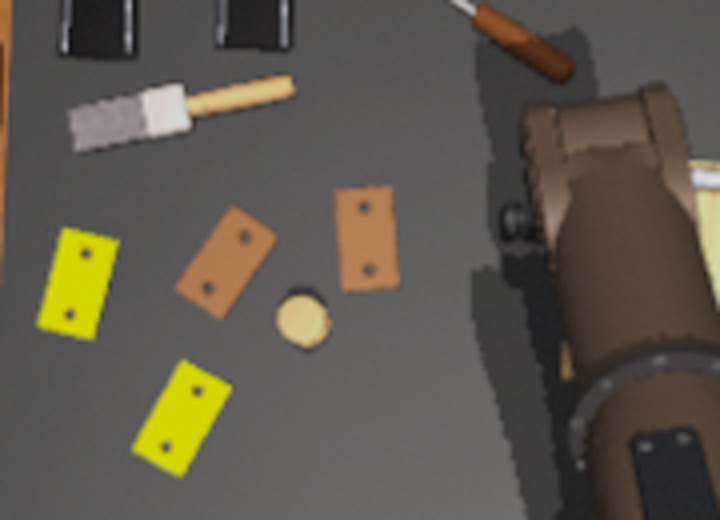

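The crop shows both remaining blanks undisturbed at (235,262) and (366,238). The grasp went over the top, so I'll retry lower.

move_arm([
  [[0.25,1,0],[0,0,0.2],0],
  [[0,1,0],[0,0,0.2],0],
  [[0,1,0],[0,0,0.2],0],
  [[0,1,0],[0,0,0.2],0],
  [[0,1,0],[0,0,0.2],0],
])

```text
time: 16.05
ee_pos: [0.5863, 0.1589, 0.0923]
eef_rot: [[-0.994, -0.106, -0.0], [-0.106, 0.994, 0.0], [0.0, 0.0, -1.0]]
ft_force: [-0.1, -0.5, -0.1]
width: 0.999
gripper_force: 0.0
```

move_arm([
  [[0,1,0],[0,0,0],0],
  [[0,1,0],[0,0,0],0],
  [[0,1,0],[0,0,0],0],
  [[0,1,0],[0,0,0],0],
  [[0,0.6,0],[0,0,0],0],
])

```text
time: 16.68
ee_pos: [0.5863, 0.2512, 0.0923]
eef_rot: [[-0.994, -0.105, -0.0], [-0.105, 0.994, 0.001], [-0.0, 0.001, -1.0]]
ft_force: [-0.5, -0.2, -0.6]
width: 1.0
gripper_force: 0.0
```

move_arm([
  [[0,0,-1],[0,0,0],0],
  [[0,0,-1],[0,0,0],0],
  [[0,0,-1],[0,0,0],0],
  [[0,0,-1],[0,0,0],0],
  [[0,0,-0.5],[0,0,0],0],
])

```text
time: 17.3
ee_pos: [0.586, 0.2489, 0.001]
eef_rot: [[-0.995, -0.104, -0.001], [-0.104, 0.995, -0.001], [0.001, -0.001, -1.0]]
ft_force: [-0.1, 0.7, -0.2]
width: 1.002
gripper_force: 0.0
```

move_arm([
  [[0,0,-0.1],[0,0,0],0],
  [[0,0,0],[0,0,0],0],
])

```text
time: 17.55
ee_pos: [0.5868, 0.2494, 0.0007]
eef_rot: [[-0.995, -0.104, 0.001], [-0.104, 0.995, 0.0], [-0.001, 0.0, -1.0]]
ft_force: [-0.1, 0.7, -0.1]
width: 1.003
gripper_force: 0.0
```

move_arm([
  [[0,0.12,-0.12],[0,0,0],0],
  [[0,0,0],[0,0,0],0.2],
  [[0,0,0],[0,0,0],0.3],
  [[0,0,0],[0,0,0],0.4],
])

```text
time: 18.05
ee_pos: [0.5866, 0.2517, -0.0019]
eef_rot: [[-0.995, -0.104, 0.0], [-0.104, 0.995, 0.0], [-0.0, 0.0, -1.0]]
ft_force: [0.5, 0.7, 1.4]
width: 0.6
gripper_force: 0.2
```

move_arm([
  [[0,0,0],[0,0,0],0.5],
  [[0,0,0],[0,0,0],0.6],
  [[0,0,0],[0,0,0],0.6],
])

```text
time: 18.42
ee_pos: [0.5866, 0.2517, -0.0016]
eef_rot: [[-0.995, -0.104, 0.0], [-0.104, 0.995, 0.0], [-0.0, 0.0, -1.0]]
ft_force: [-1.5, -0.2, 5.9]
width: 0.567
gripper_force: 41.3
```

move_arm([
  [[0,0,0.5],[0,0,0],0.6],
  [[0,0,1],[0,0,0],0.6],
  [[0,0,1],[0,0,0],0.6],
  [[0,0,1],[0,0,0],0.6],
  [[0,0,1],[0,0,0],0.6],
])

```text
time: 19.05
ee_pos: [0.5868, 0.2518, 0.0902]
eef_rot: [[-0.995, -0.104, 0.001], [-0.104, 0.995, 0.001], [-0.001, 0.001, -1.0]]
ft_force: [-0.3, 0.9, -0.3]
width: 0.567
gripper_force: 41.5
```

move_arm([
  [[0,-1,0.2],[0,0,-0.2],0.6],
  [[0,-1,0],[0,0,-0.2],0.6],
  [[0,-1,0],[0,0,-0.2],0.6],
  [[0,-1,0],[0,0,-0.2],0.6],
  [[0,-1,0],[0,0,-0.2],0.6],
])

```text
time: 19.68
ee_pos: [0.5863, 0.1498, 0.0915]
eef_rot: [[-1.0, -0.002, -0.001], [-0.002, 1.0, -0.0], [0.001, -0.0, -1.0]]
ft_force: [0.7, -0.0, -0.6]
width: 0.566
gripper_force: 41.5
```

move_arm([
  [[0,-1,0],[0,0,-0.2],0.6],
  [[0,-1,0],[0,0,-0.2],0.6],
  [[0,-1,0],[0,0,-0.2],0.6],
  [[0,-1,0],[0,0,0],0.6],
  [[0,-1,0],[0,0,0],0.6],
])

```text
time: 20.3
ee_pos: [0.5865, 0.0503, 0.0919]
eef_rot: [[-0.998, 0.056, 0.0], [0.056, 0.998, 0.0], [-0.0, 0.0, -1.0]]
ft_force: [0.4, 0.3, -0.4]
width: 0.566
gripper_force: 41.5
```

move_arm([
  [[-0.24,-1,0],[0,0,0],0.6],
  [[0,-1,0],[0,0,0],0.6],
  [[0,-0.73,0],[0,0,0],0.6],
  [[0,0,-1],[0,0,0],0.6],
  [[0,0,-1],[0,0,0],0.6],
])

```text
time: 20.92
ee_pos: [0.5821, -0.0035, 0.0517]
eef_rot: [[-0.998, 0.056, 0.001], [0.056, 0.998, 0.0], [-0.001, 0.0, -1.0]]
ft_force: [0.6, 0.2, -0.0]
width: 0.567
gripper_force: 41.5
```

move_arm([
  [[0,0,-0.5],[0,0,0],0.6],
  [[0,0,-0.5],[0,0,0],0.6],
  [[0,0,0],[0,0,0],0.6],
])

```text
time: 21.3
ee_pos: [0.5814, -0.0029, 0.0315]
eef_rot: [[-0.998, 0.056, -0.001], [0.056, 0.998, -0.0], [0.001, -0.0, -1.0]]
ft_force: [0.2, 0.1, -0.5]
width: 0.565
gripper_force: 41.5
```

move_arm([
  [[0,0,-0.3],[0,0,0],0.6],
  [[0,0,-0.2],[0,0,0],0.6],
  [[0,0,0],[0,0,0],0.6],
  [[0,0,0],[0,0,0],0.3],
  [[0,0,0],[0,0,0],0.25],
])

```text
time: 21.92
ee_pos: [0.5819, -0.0029, 0.0221]
eef_rot: [[-0.998, 0.056, 0.0], [0.056, 0.998, 0.0], [-0.0, 0.0, -1.0]]
ft_force: [0.2, 0.8, 0.6]
width: 0.751
gripper_force: 0.0
```

move_arm([
  [[0,0,1],[0,0,0],0.25],
  [[0,0,1],[0,0,0],0.2],
  [[0,0,1],[0,0,0],0],
  [[0,0,1],[0,0,0],0],
  [[0,1,0],[0,0,0],0],
])

```text
time: 22.55
ee_pos: [0.5829, 0.0158, 0.1035]
eef_rot: [[-0.998, 0.059, 0.003], [0.059, 0.998, -0.001], [-0.003, -0.0, -1.0]]
ft_force: [-0.4, 0.3, 0.0]
width: 1.002
gripper_force: 0.0
```

move_arm([
  [[0,1,0],[0,0,-1],0],
  [[0,1,0],[0,0,-1],0],
  [[0,1,0],[0,0,-1],0],
  [[0,1,0],[0,0,-1],0],
  [[0,1,0],[0,0,-1],0],
])

```text
time: 23.18
ee_pos: [0.5809, 0.1192, 0.1009]
eef_rot: [[-0.848, 0.529, -0.001], [0.529, 0.848, 0.0], [0.001, -0.0, -1.0]]
ft_force: [0.2, -0.1, -0.5]
width: 0.999
gripper_force: 0.0
```

move_arm([
  [[0,1,0],[0,0,-0.2],0],
  [[0,1,0],[0,0,0],0],
  [[0,1,0],[0,0,0],0],
  [[0,1,0],[0,0,0],0],
])

```text
time: 23.68
ee_pos: [0.5815, 0.1985, 0.1017]
eef_rot: [[-0.839, 0.544, -0.0], [0.544, 0.839, 0.0], [0.0, -0.0, -1.0]]
ft_force: [-0.6, -0.4, 0.3]
width: 0.999
gripper_force: 0.0
```

```bash
python3 - <<'E'
from h import *
im=optics.grab_frame('top'); cv2.imwrite('pics/t3.png',im); print(blanks('top',im,z=.006),blanks('top',im,z=.028))
s=optics.grab_frame('scene')
for n in ('top','scene'):print([(np.round(q['at'],3).tolist(),round(q['score'],2)) for q in models.landmark_of(n,'blank0')])
a=cv2.resize(im[140:240,310:400],None,fx=5,fy=5,interpolation=cv2.INTER_CUBIC)
b=cv2.resize(s[180:270,240:350],None,fx=3.1,fy=5.555/1.0,interpolation=cv2.INTER_CUBIC)
b=cv2.resize(s[180:280,245:345],(500,500),interpolation=cv2.INTER_CUBIC)[:, :350]
cv2.imwrite('pics/t3c.png',np.hstack([a,b]))
print(manip.observe()['ee_pos'])
E
```

```text
[(301, 1066, 97, 45, -89), (565, 376, 91, 53, -33), (586, -3, 92, 50, -4), (918, 433, 94, 60, -89)] [(302, 1053, 96, 45, -89), (563, 373, 90, 52, -33), (583, -2, 91, 50, -4), (911, 428, 93, 59, -89)]
[([0.576, -0.003, 0.02], 0.78), ([0.264, 0.382, -0.001], 0.78), ([0.424, 0.411, -0.001], 0.66), ([0.543, 0.506, 0.003], 0.6), ([0.564, 0.382, -0.0], 0.59), ([0.441, 0.626, 0.001], 0.54)]
[([0.578, -0.004, 0.018], 0.82), ([0.54, 0.508, 0.002], 0.74), ([0.79, 0.164, -0.004], 0.68), ([0.268, 0.381, -0.001], 0.67), ([0.443, 0.627, -0.002], 0.66), ([0.422, 0.413, -0.002], 0.64), ([0.561, 0.378, 0.001], 0.6), ([0.578, -0.0, 0.016], 0.52)]
[0.5816603  0.19702105 0.10180712]
```

View pics/t3c.png

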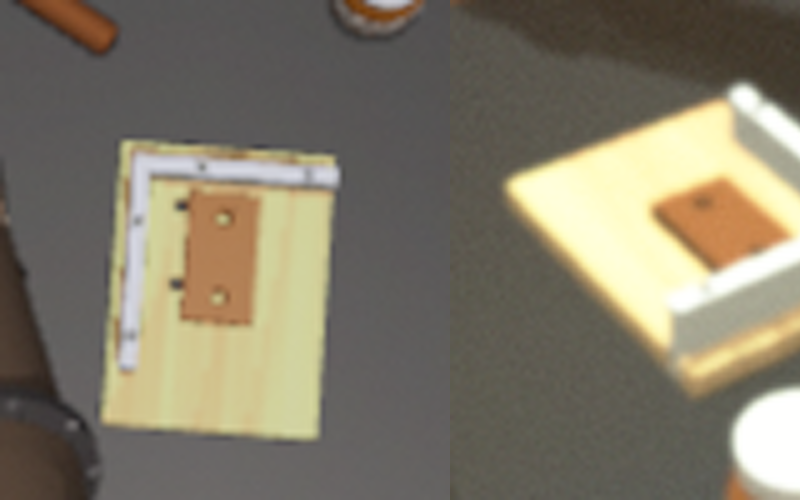

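The pile of two is well aligned on the jig, with its holes at (224,218) and (218,296) in the crop showing through. Next is the third blank.

move_arm([
  [[-0.5,1,0],[0,0,0],0],
  [[-0.38,1,0],[0,0,0],0],
  [[0,1,0],[0,0,0],0],
  [[0,1,0],[0,0,0],0],
  [[0,1,0],[0,0,0],0],
])

```text
time: 24.5
ee_pos: [0.5642, 0.2987, 0.1019]
eef_rot: [[-0.839, 0.544, 0.0], [0.544, 0.839, 0.0], [-0.0, 0.0, -1.0]]
ft_force: [0.5, 0.7, 0.1]
width: 1.0
gripper_force: 0.0
```

move_arm([
  [[0,1,0],[0,0,0],0],
  [[0,1,0],[0,0,0],0],
  [[0,1,0],[0,0,0],0],
  [[0,0.95,-0.5],[0,0,0],0],
  [[0,0,-1],[0,0,0],0],
])

```text
time: 25.12
ee_pos: [0.5638, 0.3787, 0.0712]
eef_rot: [[-0.84, 0.542, 0.001], [0.542, 0.84, 0.002], [0.0, 0.002, -1.0]]
ft_force: [-0.8, -0.4, -0.6]
width: 0.999
gripper_force: 0.0
```

move_arm([
  [[0,0,-1],[0,0,0],0],
  [[0,0,-1],[0,0,0],0],
  [[0,0,-1],[0,0,0],0],
  [[0,0,-0.4],[0,0,0],0],
  [[0,0,0],[0,0,0],0],
])

```text
time: 25.75
ee_pos: [0.5639, 0.3757, 0.0033]
eef_rot: [[-0.839, 0.545, -0.001], [0.545, 0.839, -0.001], [0.0, -0.001, -1.0]]
ft_force: [-0.5, 0.2, 0.9]
width: 0.999
gripper_force: 0.0
```

```bash
python3 - <<'E'
from h import *
print(blanks('top'))
E
```

```text
[(319, 370, 78, 52, -60), (440, 339, 100, 56, 11), (586, -4, 92, 50, -3), (918, 433, 94, 60, -89)]
```

move_arm([
  [[0,0,-0.25],[0,0,0],0],
  [[0,0,0],[0,0,0],0.2],
  [[0,0,0],[0,0,0],0.3],
  [[0,0,0],[0,0,0],0.4],
])

```text
time: 26.3
ee_pos: [0.5642, 0.3761, -0.0008]
eef_rot: [[-0.839, 0.545, 0.0], [0.545, 0.839, 0.0], [-0.0, 0.0, -1.0]]
ft_force: [-0.2, -0.2, -0.2]
width: 0.596
gripper_force: 0.0
```

move_arm([
  [[0,0,0],[0,0,0],0.5],
  [[0,0,0],[0,0,0],0.6],
  [[0,0,0],[0,0,0],0.6],
])

```text
time: 26.68
ee_pos: [0.5643, 0.3762, -0.0005]
eef_rot: [[-0.839, 0.545, 0.0], [0.545, 0.839, 0.0], [-0.0, 0.001, -1.0]]
ft_force: [-1.8, -0.8, 5.1]
width: 0.566
gripper_force: 41.1
```

move_arm([
  [[0,0,0.5],[0,0,0],0.6],
  [[0,0,1],[0,0,0],0.6],
  [[0,0,1],[0,0,0],0.6],
  [[0,0,1],[0,0,0],0.6],
  [[0,0,1],[0,0,0],0.6],
])

```text
time: 27.3
ee_pos: [0.5643, 0.3762, 0.0908]
eef_rot: [[-0.839, 0.545, 0.001], [0.545, 0.839, 0.001], [-0.0, 0.001, -1.0]]
ft_force: [0.7, -0.3, -0.5]
width: 0.566
gripper_force: 41.4
```

move_arm([
  [[0.3,-1,0.3],[0,0,0.5],0.6],
  [[0.3,-1,0],[0,0,0.5],0.6],
  [[0.28,-1,0],[0,0,0.5],0.6],
  [[0,-1,0],[0,0,0.5],0.6],
  [[0,-1,0],[0,0,0.5],0.6],
])

```text
time: 27.92
ee_pos: [0.5819, 0.2754, 0.0958]
eef_rot: [[-0.948, 0.319, 0.001], [0.319, 0.948, 0.0], [-0.0, 0.0, -1.0]]
ft_force: [0.3, -1.3, -1.2]
width: 0.564
gripper_force: 41.4
```

move_arm([
  [[0,-1,0],[0,0,0.5],0.6],
  [[0,-1,0],[0,0,0.5],0.6],
  [[0,-1,0],[0,0,0.5],0.6],
  [[0,-1,0],[0,0,0.5],0.6],
  [[0,-1,0],[0,0,0.5],0.6],
])

```text
time: 28.55
ee_pos: [0.5819, 0.1753, 0.0959]
eef_rot: [[-0.997, 0.074, 0.001], [0.074, 0.997, 0.0], [-0.001, 0.0, -1.0]]
ft_force: [0.8, 0.2, -0.6]
width: 0.564
gripper_force: 41.4
```

move_arm([
  [[0,-1,0],[0,0,0.2],0.6],
  [[0,-1,0],[0,0,0],0.6],
  [[0,-1,0],[0,0,0],0.6],
  [[0,-1,0],[0,0,0],0.6],
  [[0,-1,0],[0,0,0],0.6],
])

```text
time: 29.18
ee_pos: [0.5817, 0.0748, 0.095]
eef_rot: [[-0.998, 0.056, 0.0], [0.056, 0.998, 0.0], [-0.0, 0.0, -1.0]]
ft_force: [-0.0, -0.3, 0.2]
width: 0.563
gripper_force: 41.4
```

move_arm([
  [[0,-1,0],[0,0,0],0.6],
  [[0,-1,0],[0,0,0],0.6],
  [[0,-1,0],[0,0,0],0.6],
  [[0,-0.95,0],[0,0,0],0.6],
  [[0,0,-1],[0,0,0],0.6],
])

```text
time: 29.8
ee_pos: [0.583, -0.0059, 0.076]
eef_rot: [[-0.998, 0.059, 0.003], [0.059, 0.998, -0.001], [-0.003, -0.001, -1.0]]
ft_force: [-0.1, 0.0, -1.3]
width: 0.564
gripper_force: 41.4
```

move_arm([
  [[0,0,-1],[0,0,0],0.6],
  [[0,0,-0.5],[0,0,0],0.6],
  [[0,0,0],[0,0,0],0.6],
])

```text
time: 30.18
ee_pos: [0.5813, -0.0032, 0.0444]
eef_rot: [[-0.998, 0.056, -0.001], [0.056, 0.998, -0.0], [0.001, -0.0, -1.0]]
ft_force: [0.7, 1.2, -0.4]
width: 0.571
gripper_force: 41.4
```

move_arm([
  [[0,0,-0.5],[0,0,0],0.6],
  [[0,0,-0.27],[0,0,0],0.6],
  [[0,0,0],[0,0,0],0.6],
  [[0,0,0],[0,0,0],0.3],
  [[0,0,0],[0,0,0],0.25],
])

```text
time: 30.8
ee_pos: [0.5819, -0.0029, 0.0298]
eef_rot: [[-0.998, 0.056, 0.001], [0.056, 0.998, 0.0], [-0.001, 0.0, -1.0]]
ft_force: [0.2, -1.2, 0.8]
width: 0.749
gripper_force: 0.0
```

move_arm([
  [[0,0,1],[0,0,0],0.25],
  [[0,0,1],[0,0,0],0.2],
  [[0,0,1],[0,0,0],0],
  [[0,0,1],[0,0,0],0.5],
  [[0,-1,0],[0,0,0],1],
])

```text
time: 31.42
ee_pos: [0.583, -0.0217, 0.1111]
eef_rot: [[-0.999, 0.053, 0.003], [0.053, 0.999, 0.001], [-0.003, 0.001, -1.0]]
ft_force: [-0.2, -0.4, -0.7]
width: 0.604
gripper_force: 0.0
```

move_arm([
  [[0,-1,0],[0,0,0],1],
  [[0,-1,0],[0,0,0],1],
  [[0,-1,0],[0,0,0],1],
])

```text
time: 31.8
ee_pos: [0.5812, -0.0851, 0.1089]
eef_rot: [[-0.998, 0.057, -0.001], [0.057, 0.998, -0.0], [0.001, -0.0, -1.0]]
ft_force: [-0.1, -0.1, -0.2]
width: 0.004
gripper_force: 0.0
```

```bash
python3 - <<'E'
from h import *
s=manip.observe(); print(np.round(s['joints'],2),s['ee_pos'])
im=optics.grab_frame('top'); cv2.imwrite('pics/t4.png',im); print(blanks('top',im,z=.034))
print([(np.round(q['at'],3).tolist(),round(q['score'],2)) for q in models.landmark_of('top','blank0')])
E
```

```text
[ 0.01  0.5   0.06  1.81 -0.04  0.84  1.6 ] [ 0.5811609  -0.0850697   0.10886547]
[(909, 427, 93, 59, -89)]
[([0.44, 0.629, -0.0], 0.89), ([0.539, 0.504, 0.004], 0.8), ([0.58, -0.0, 0.027], 0.78), ([0.421, 0.41, -0.004], 0.71), ([0.263, 0.385, -0.001], 0.63)]
```

move_arm([
  [[-0.2,0,0],[0,0,-1],1],
  [[0,0,0],[0,0,-1],1],
  [[0,0,0],[0,0,-1],1],
  [[0,0,0],[0,0,-1],1],
  [[0,0,0],[0,0,-1],1],
])

```text
time: 32.52
ee_pos: [0.5777, -0.0822, 0.1093]
eef_rot: [[-0.848, 0.53, -0.0], [0.53, 0.848, 0.001], [0.001, 0.0, -1.0]]
ft_force: [-0.8, 0.7, -0.8]
width: 0.002
gripper_force: 0.0
```

move_arm([
  [[0,0,0],[0,0,-1],1],
  [[0,0,0],[0,0,-1],1],
  [[0,0,0],[0,0,-1],1],
  [[0,0,0],[0,0,-1],1],
  [[0,0,0],[0,0,-1],1],
])

```text
time: 33.15
ee_pos: [0.5777, -0.0821, 0.1093]
eef_rot: [[-0.49, 0.872, -0.0], [0.872, 0.49, 0.001], [0.001, 0.0, -1.0]]
ft_force: [0.7, 0.1, -0.2]
width: -0.001
gripper_force: 0.0
```

move_arm([
  [[0,0,0],[0,0,-1],1],
  [[0,0,-1],[0,0,-1],1],
  [[0,0,-1],[0,0,-1],1],
  [[0,0,-1],[0,0,-1],1],
  [[0,0,-1],[0,0,-1],1],
])

```text
time: 33.78
ee_pos: [0.5777, -0.0821, 0.0287]
eef_rot: [[-0.012, 1.0, -0.0], [1.0, 0.012, 0.001], [0.001, -0.0, -1.0]]
ft_force: [0.2, 0.3, -0.7]
width: 0.0
gripper_force: 0.0
```

move_arm([
  [[0,0,-0.3],[0,0,-0.7],1],
  [[0,0,-0.1],[0,0,0],1],
  [[0,0,0],[0,0,0],1],
])

```text
time: 34.15
ee_pos: [0.5778, -0.0826, 0.0216]
eef_rot: [[0.053, 0.999, 0.0], [0.999, -0.053, 0.0], [0.0, 0.0, -1.0]]
ft_force: [0.3, 0.0, 1.4]
width: 0.002
gripper_force: 0.0
```

move_arm([
  [[0.02,0.4,0],[0,0,0],1],
  [[0.02,0.4,0],[0,0,0],1],
  [[0.02,0.4,0],[0,0,0],1],
  [[0.02,0.4,0],[0,0,0],1],
  [[0.02,0.35,0],[0,0,0],1],
])

```text
time: 34.78
ee_pos: [0.5798, -0.0432, 0.0215]
eef_rot: [[0.055, 0.999, 0.0], [0.999, -0.055, 0.0], [0.0, 0.0, -1.0]]
ft_force: [0.3, 0.5, 0.3]
width: -0.0
gripper_force: 0.0
```

move_arm([
  [[0.01,0.25,0],[0,0,0],1],
  [[0.01,0.25,0],[0,0,0],1],
  [[0.01,0.25,0],[0,0,0],1],
  [[0.01,0.25,0],[0,0,0],1],
  [[0.01,0.2,0],[0,0,0],1],
])

```text
time: 35.4
ee_pos: [0.5807, -0.0197, 0.0215]
eef_rot: [[0.055, 0.998, 0.0], [0.998, -0.055, -0.0], [-0.0, 0.0, -1.0]]
ft_force: [0.5, -0.0, 0.0]
width: -0.003
gripper_force: 0.3
```

move_arm([
  [[0,0.08,0],[0,0,0],1],
  [[0.01,0.08,0],[0,0,0],1],
  [[0,0.08,0],[0,0,0],1],
])

```text
time: 35.78
ee_pos: [0.5809, -0.0152, 0.0215]
eef_rot: [[0.055, 0.998, 0.0], [0.998, -0.055, -0.0], [-0.0, 0.0, -1.0]]
ft_force: [-0.4, -1.1, 0.3]
width: -0.004
gripper_force: 0.3
```

move_arm([
  [[0,0.06,0],[0,0,0],1],
  [[0.01,0.06,0],[0,0,0],1],
  [[0,0.06,0],[0,0,0],1],
])

```text
time: 36.15
ee_pos: [0.5811, -0.0115, 0.0215]
eef_rot: [[0.055, 0.998, 0.0], [0.998, -0.055, -0.0], [-0.0, 0.0, -1.0]]
ft_force: [-0.2, -1.4, -0.1]
width: 0.001
gripper_force: 0.3
```

move_arm([
  [[0,0.05,0],[0,0,0],1],
  [[0,0,0],[0,0,0],1],
])

```text
time: 36.4
ee_pos: [0.5811, -0.0104, 0.0215]
eef_rot: [[0.055, 0.998, -0.0], [0.998, -0.055, 0.0], [0.0, -0.0, -1.0]]
ft_force: [0.4, 0.2, -0.1]
width: 0.002
gripper_force: 0.1
```

move_arm([
  [[0,0.06,0],[0,0,0],1],
  [[0,0.06,0],[0,0,0],1],
  [[0,0.05,0],[0,0,0],1],
  [[0,0,0],[0,0,0],1],
])

```text
time: 36.9
ee_pos: [0.581, -0.0092, 0.0216]
eef_rot: [[0.057, 0.998, 0.0], [0.998, -0.057, -0.002], [-0.002, 0.0, -1.0]]
ft_force: [-0.1, -7.0, 0.8]
width: -0.007
gripper_force: 3.3
```

```bash
python3 - <<'E'
from h import *
im=optics.grab_frame('top'); s=optics.grab_frame('scene'); print(blanks('top',im,z=.034))
a=cv2.resize(im[150:240,315:395],(440,495),interpolation=cv2.INTER_CUBIC)
b=cv2.resize(s[175:265,250:310],(330,495),interpolation=cv2.INTER_CUBIC)
cv2.imwrite('pics/t5.png',np.hstack([a,b])); print(manip.observe()['ft_force'])
E
```

```text
[(484, -15, 74, 52, 46), (909, 427, 93, 59, -89)]
[ 0.09925405 -5.49306436  0.36822387]
```

View pics/t5.png

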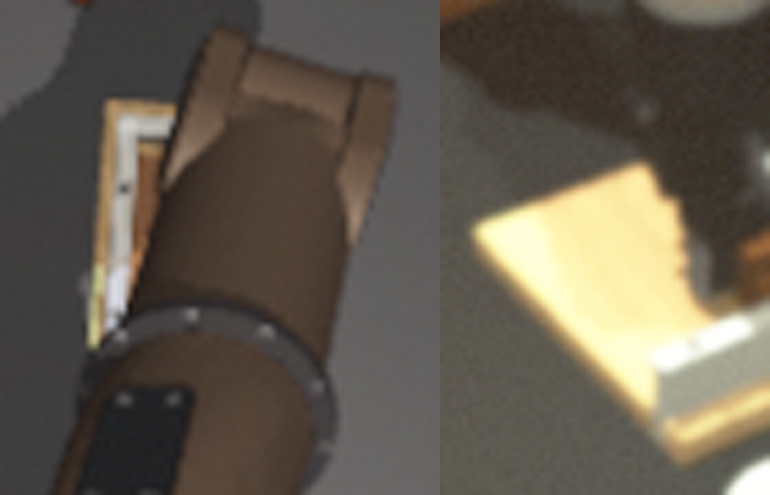

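move_arm([
  [[0,0.06,0],[0,0,0],1],
  [[0,0,0],[0,0,0],1],
])

```text
time: 37.25
ee_pos: [0.581, -0.0091, 0.0216]
eef_rot: [[0.058, 0.998, 0.0], [0.998, -0.058, -0.003], [-0.003, 0.0, -1.0]]
ft_force: [-0.5, -9.7, -0.7]
width: -0.004
gripper_force: 4.9
```

move_arm([
  [[0,-0.5,0],[0,0,0],1],
  [[0,-1,0],[0,0,0],1],
  [[0,0,1],[0,0,1],1],
  [[0,0,1],[0,0,1],1],
  [[0,0,1],[0,0,1],1],
])

```text
time: 37.88
ee_pos: [0.581, -0.0371, 0.0822]
eef_rot: [[-0.245, 0.97, 0.0], [0.97, 0.245, -0.0], [-0.0, 0.0, -1.0]]
ft_force: [0.1, 1.1, -0.2]
width: 0.003
gripper_force: 0.0
```

move_arm([
  [[-0.7,0,0],[0,0,1],1],
  [[-0.7,0,0],[0,0,1],1],
  [[-0.7,0,0],[0,0,1],1],
  [[-0.7,0,0],[0,0,1],1],
  [[-0.6,0.5,0],[0,0,1],1],
])

```text
time: 38.5
ee_pos: [0.5126, -0.0276, 0.0817]
eef_rot: [[-0.679, 0.734, 0.0], [0.734, 0.679, -0.0], [-0.0, 0.0, -1.0]]
ft_force: [0.4, 1.7, -0.3]
width: 0.001
gripper_force: 0.0
```

move_arm([
  [[0,0.7,0],[0,0,1],1],
  [[0,0.7,0],[0,0,1],1],
  [[0,0.7,0],[0,0,1],1],
  [[0,0.7,0],[0,0,1],1],
  [[0,0,0],[0,0,1],1],
])

```text
time: 39.12
ee_pos: [0.5132, 0.0305, 0.0816]
eef_rot: [[-0.949, 0.316, 0.0], [0.316, 0.949, 0.001], [-0.0, 0.001, -1.0]]
ft_force: [-0.6, 0.5, -0.4]
width: -0.004
gripper_force: 0.0
```

move_arm([
  [[0,0,0],[0,0,1],1],
  [[0,0,0],[0,0,1],1],
  [[0,0,0],[0,0,0.7],1],
  [[0,0,0],[0,0,0],1],
])

```text
time: 39.62
ee_pos: [0.5132, 0.0291, 0.0816]
eef_rot: [[-0.998, 0.057, 0.0], [0.057, 0.998, 0.0], [-0.0, 0.0, -1.0]]
ft_force: [-0.2, 0.1, -0.4]
width: 0.0
gripper_force: 0.0
```

```bash
python3 - <<'E'
from h import *
c,s=np.cos(-.0555),np.sin(-.0555)
p=manip.observe()['ee_pos']; d=p[:2]-[.5617,-.0042]; print(p, 'jig',c*d[0]+s*d[1],-s*d[0]+c*d[1])
E
```

```text
[0.5131854  0.02906821 0.08162365] jig -0.05028533631359491 0.030525803299099062
```

move_arm([
  [[0,0,-1],[0,0,0],1],
  [[0,0,-1],[0,0,0],1],
  [[0,0,-0.7],[0,0,0],1],
  [[0,0,-0.3],[0,0,0],1],
  [[0,0,0],[0,0,0],1],
])

```text
time: 40.25
ee_pos: [0.513, 0.03, 0.0214]
eef_rot: [[-0.998, 0.056, -0.0], [0.056, 0.998, -0.0], [0.0, -0.0, -1.0]]
ft_force: [-0.1, -0.1, -0.0]
width: -0.0
gripper_force: 0.0
```

move_arm([
  [[0.2,-0.01,0],[0,0,0],1],
  [[0.2,-0.01,0],[0,0,0],1],
  [[0.2,-0.01,0],[0,0,0],1],
  [[0.2,-0.01,0],[0,0,0],1],
  [[0.1,-0.01,0],[0,0,0],1],
])

```text
time: 40.88
ee_pos: [0.531, 0.0291, 0.0215]
eef_rot: [[-0.998, 0.056, -0.0], [0.056, 0.998, 0.0], [0.001, 0.0, -1.0]]
ft_force: [-2.4, 0.7, 2.0]
width: 0.001
gripper_force: 1.6
```

move_arm([
  [[0.08,-0.01,0],[0,0,0],1],
  [[0.08,0,0],[0,0,0],1],
  [[0.06,0,0],[0,0,0],1],
])

```text
time: 41.25
ee_pos: [0.5355, 0.0288, 0.0215]
eef_rot: [[-0.998, 0.056, -0.0], [0.056, 0.998, -0.0], [0.0, -0.0, -1.0]]
ft_force: [-5.1, -0.2, 3.3]
width: -0.001
gripper_force: 3.5
```

move_arm([
  [[0.05,0,0],[0,0,0],1],
  [[0.05,0,0],[0,0,0],1],
  [[0,0,0],[0,0,0],1],
])

```text
time: 41.62
ee_pos: [0.5355, 0.0288, 0.0214]
eef_rot: [[-0.998, 0.056, -0.004], [0.056, 0.998, -0.0], [0.004, -0.0, -1.0]]
ft_force: [-8.6, 0.6, 10.1]
width: -0.001
gripper_force: 5.7
```

move_arm([
  [[0.05,0,0],[0,0,0],1],
  [[0.05,0,0],[0,0,0],1],
  [[0,0,0],[0,0,0],1],
])

```text
time: 42.0
ee_pos: [0.5355, 0.0288, 0.0213]
eef_rot: [[-0.998, 0.056, -0.007], [0.056, 0.998, -0.0], [0.007, -0.001, -1.0]]
ft_force: [-15.1, 1.3, 15.4]
width: 0.0
gripper_force: 9.8
```

move_arm([
  [[-0.7,0,0],[0,0,0],1],
  [[-0.7,0,0],[0,0,-1],1],
  [[0,0,1],[0,0,-1],1],
  [[0,0,1],[0,0,-1],1],
  [[0,0,1],[0,0,-1],1],
])

```text
time: 42.62
ee_pos: [0.5118, 0.0289, 0.0822]
eef_rot: [[-0.896, 0.443, 0.001], [0.443, 0.896, 0.0], [-0.001, 0.001, -1.0]]
ft_force: [-0.1, 1.0, -0.6]
width: 0.001
gripper_force: 0.0
```

move_arm([
  [[0,-1,0],[0,0,-1],1],
  [[0,-1,0],[0,0,-1],1],
  [[0,-1,0],[0,0,-1],1],
  [[0,-0.9,0],[0,0,-1],1],
  [[0.8,0,0],[0,0,-1],1],
])

```text
time: 43.25
ee_pos: [0.5269, -0.0512, 0.0816]
eef_rot: [[-0.572, 0.82, 0.0], [0.82, 0.572, -0.001], [-0.001, -0.0, -1.0]]
ft_force: [0.0, 0.1, -0.2]
width: -0.003
gripper_force: 0.0
```

move_arm([
  [[0.8,0,0],[0,0,-1],1],
  [[0.8,0,0],[0,0,-1],1],
  [[0.8,0,0],[0,0,-1],1],
  [[0.6,0,0],[0,0,-1],1],
  [[0,0,-1],[0,0,-1],1],
])

```text
time: 43.88
ee_pos: [0.59, -0.0493, 0.0624]
eef_rot: [[-0.112, 0.994, 0.005], [0.994, 0.112, -0.001], [-0.001, 0.005, -1.0]]
ft_force: [0.2, 0.6, -0.9]
width: -0.001
gripper_force: 0.0
```

move_arm([
  [[0,0,-1],[0,0,-1],1],
  [[0,0,-0.7],[0,0,-0.7],1],
  [[0,0,-0.3],[0,0,0],1],
  [[0,0,0],[0,0,0],1],
])

```text
time: 44.38
ee_pos: [0.5875, -0.0492, 0.0214]
eef_rot: [[0.054, 0.999, 0.0], [0.999, -0.054, -0.0], [-0.0, 0.0, -1.0]]
ft_force: [-0.6, 0.1, -0.3]
width: -0.003
gripper_force: 0.0
```

move_arm([
  [[0.02,0.4,0],[0,0,0],1],
  [[0.02,0.4,0],[0,0,0],1],
  [[0.02,0.4,0],[0,0,0],1],
  [[0.02,0.3,0],[0,0,0],1],
  [[0.01,0.15,0],[0,0,0],1],
])

```text
time: 45.0
ee_pos: [0.5893, -0.0154, 0.0215]
eef_rot: [[0.054, 0.999, 0.0], [0.999, -0.054, 0.0], [0.0, 0.0, -1.0]]
ft_force: [0.1, 0.3, -0.8]
width: -0.003
gripper_force: 0.0
```

move_arm([
  [[0,0.1,0],[0,0,0],1],
  [[0,0.1,0],[0,0,0],1],
  [[0,0.08,0],[0,0,0],1],
  [[0,0.08,0],[0,0,0],1],
  [[0,0,0],[0,0,0],1],
])

```text
time: 45.62
ee_pos: [0.5893, -0.0097, 0.0215]
eef_rot: [[0.056, 0.998, 0.0], [0.998, -0.056, -0.001], [-0.001, 0.0, -1.0]]
ft_force: [0.1, -3.7, -0.2]
width: 0.001
gripper_force: 1.4
```

move_arm([
  [[0,0.08,0],[0,0,0],1],
  [[0,0.08,0],[0,0,0],1],
  [[0,0,0],[0,0,0],1],
])

```text
time: 46.0
ee_pos: [0.5892, -0.0096, 0.0216]
eef_rot: [[0.058, 0.998, 0.001], [0.998, -0.058, -0.004], [-0.004, 0.001, -1.0]]
ft_force: [-0.1, -11.8, -0.1]
width: 0.001
gripper_force: 5.7
```

move_arm([
  [[0,-0.4,0],[0,0,0],1],
  [[0,-0.8,0],[0,0,0],1],
  [[0,0,1],[0,0,0],1],
  [[0,0,1],[0,0,0],1],
  [[0,0,1],[0,0,0],0.5],
])

```text
time: 46.62
ee_pos: [0.5892, -0.0304, 0.0822]
eef_rot: [[0.055, 0.998, -0.0], [0.998, -0.055, 0.0], [0.0, -0.0, -1.0]]
ft_force: [0.1, -0.3, -0.6]
width: 0.2
gripper_force: 0.0
```

move_arm([
  [[0,0,1],[0,0,0],0.4],
  [[0,0,1],[0,0,0],0.4],
  [[0.4,-1,0],[0,0,0],0.4],
  [[0.3,-1,0],[0,0,0],0.4],
  [[0.18,-1,0],[0,0,0],0.4],
])

```text
time: 47.25
ee_pos: [0.6069, -0.0914, 0.1213]
eef_rot: [[0.056, 0.998, -0.0], [0.998, -0.056, -0.0], [-0.0, -0.0, -1.0]]
ft_force: [0.1, -0.3, 0.0]
width: 0.597
gripper_force: 0.0
```

move_arm([
  [[0,-1,0],[0,0,0],0.4],
  [[0,-1,0],[0,0,0],0.4],
  [[0,-1,0],[0,0,0],0.4],
  [[0,-1,0],[0,0,0],0.4],
  [[0,-1,0],[0,0,0],0.4],
])

```text
time: 47.88
ee_pos: [0.6068, -0.191, 0.1215]
eef_rot: [[0.055, 0.998, 0.0], [0.998, -0.055, 0.0], [0.0, 0.0, -1.0]]
ft_force: [-0.1, -0.4, 0.6]
width: 0.601
gripper_force: 0.0
```

move_arm([
  [[0,-0.5,0],[0,0,0],0.4],
  [[0,-0.5,0],[0,0,0],0.4],
  [[0,0,0],[0,0,0],0.4],
])

```text
time: 48.25
ee_pos: [0.6068, -0.2104, 0.1215]
eef_rot: [[0.056, 0.998, 0.0], [0.998, -0.056, -0.0], [-0.0, 0.0, -1.0]]
ft_force: [0.1, 0.6, -0.5]
width: 0.598
gripper_force: 0.0
```

```bash
python3 - <<'E'
from h import *
im=optics.grab_frame('top'); s=optics.grab_frame('scene'); print(blanks('top',im,z=.034))
a=cv2.resize(im[160:240,320:390],(490,560),interpolation=cv2.INTER_CUBIC)
b=cv2.resize(s[175:265,260:310],(310,560),interpolation=cv2.INTER_CUBIC)
cv2.imwrite('pics/t6.png',np.hstack([a,b])); print(manip.observe()['ee_pos'])
E
```

```text
[(909, 427, 93, 59, -89)]
[ 0.60700758 -0.20904583  0.12141382]
```

View pics/t6.png

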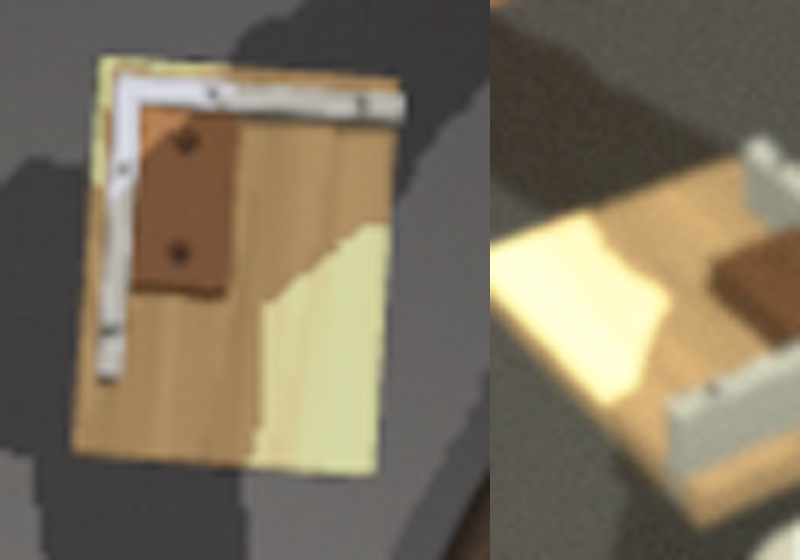

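The pile sits flush in the corner, with open holes at crop (186,140) and (180,253). Going for the first pin.

move_arm([
  [[0,-0.6,0],[0,0,0],0.4],
  [[0,-0.65,0],[0,0,0],0.4],
  [[0,0,-1],[0,0,0],0.4],
  [[0,0,-1],[0,0,0],0.4],
  [[0,0,-0.6],[0,0,0],0.4],
])

```text
time: 48.98
ee_pos: [0.6059, -0.2337, 0.067]
eef_rot: [[0.055, 0.999, -0.003], [0.999, -0.055, 0.001], [0.001, -0.003, -1.0]]
ft_force: [0.1, 0.4, -0.7]
width: 0.594
gripper_force: 0.0
```

move_arm([
  [[0,0,0],[0,0,0],0.5],
  [[0,0,0],[0,0,0],0.6],
  [[0,0,0],[0,0,0],0.7],
  [[0,0,0],[0,0,0],0.75],
  [[0,0,0],[0,0,0],0.8],
])

```text
time: 49.6
ee_pos: [0.6071, -0.2348, 0.0699]
eef_rot: [[0.055, 0.998, 0.001], [0.998, -0.055, -0.0], [-0.0, 0.001, -1.0]]
ft_force: [0.2, 0.0, 2.3]
width: 0.202
gripper_force: 12.2
```

move_arm([
  [[0,0,0],[0,0,0],0.9],
  [[0,0,0],[0,0,0],0.9],
])

```text
time: 49.85
ee_pos: [0.6072, -0.2349, 0.07]
eef_rot: [[0.055, 0.998, 0.001], [0.998, -0.055, -0.0], [-0.0, 0.001, -1.0]]
ft_force: [-0.3, 0.1, 5.4]
width: 0.193
gripper_force: 39.0
```

```bash
python3 - <<'E'
from h import *
s=manip.observe(); print(s['ee_pos'],s['ft_force'],s['ft_torque'],s['width'])
E
```

```text
[ 0.60720023 -0.23493343  0.06997802] [-0.28919818  0.0681359   5.40700195] [ 0.10422426  0.17140724 -0.0437913 ] 0.19312791168430607
```

move_arm([
  [[0,0,0.5],[0,0,0],0.9],
  [[0,0,1],[0,0,0],0.9],
  [[0,0,1],[0,0,0],0.9],
  [[0,0,1],[0,0,0],0.9],
  [[0,0,0],[0,0,0],0.9],
])

```text
time: 50.48
ee_pos: [0.6081, -0.2354, 0.1423]
eef_rot: [[0.055, 0.998, 0.004], [0.998, -0.055, -0.001], [-0.001, 0.004, -1.0]]
ft_force: [0.3, -0.3, -1.1]
width: 0.194
gripper_force: 39.0
```

move_arm([
  [[0.3,1,0],[0,0,0],0.9],
  [[0.31,1,0],[0,0,0],0.9],
  [[0,1,0],[0,0,0],0.9],
  [[0,1,0],[0,0,0],0.9],
  [[0,1,0],[0,0,0],0.9],
])

```text
time: 51.1
ee_pos: [0.6189, -0.1331, 0.1394]
eef_rot: [[0.055, 0.999, -0.0], [0.999, -0.055, 0.0], [0.0, -0.0, -1.0]]
ft_force: [0.4, -0.2, 0.1]
width: 0.19
gripper_force: 39.0
```

move_arm([
  [[0,1,0],[0,0,0],0.9],
  [[0,1,0],[0,0,0],0.9],
  [[0,1,0],[0,0,0],0.9],
  [[0,1,0],[0,0,0],0.9],
  [[0,1,0],[0,0,0],0.9],
])

```text
time: 51.72
ee_pos: [0.6191, -0.0334, 0.1395]
eef_rot: [[0.055, 0.998, 0.0], [0.998, -0.055, 0.0], [0.0, 0.0, -1.0]]
ft_force: [-0.1, -0.3, -0.5]
width: 0.188
gripper_force: 39.0
```

move_arm([
  [[0,1,0],[0,0,0],0.9],
  [[0,1,0],[0,0,0],0.9],
  [[0,0.9,0],[0,0,0],0.9],
  [[0,0,-0.7],[0,0,0],0.9],
  [[0,0,-0.5],[0,0,0],0.9],
])

```text
time: 52.35
ee_pos: [0.6186, 0.0225, 0.1143]
eef_rot: [[0.056, 0.998, -0.001], [0.998, -0.056, -0.001], [-0.001, -0.001, -1.0]]
ft_force: [1.1, -1.5, -0.4]
width: 0.193
gripper_force: 39.0
```

```bash
python3 - <<'E'
from h import *
im=optics.grab_frame('top'); s=optics.grab_frame('scene')
b=cv2.resize(s[150:250,250:350],(600,600),interpolation=cv2.INTER_CUBIC)
cv2.imwrite('pics/t7.png',b); o=manip.observe(); print(o['ee_pos'],o['ft_force'])
print(models.landmark_of('scene','pin0_tip'))
q=(w2p('scene',[[.6194,.0248,.034],[.6194,.0248,.1],[.5635,.0279,.034]])-[250,150])*6; print(q)
E
```

```text
[0.6179133  0.02198632 0.11374889] [ 0.64564116  0.73092613 -0.08006005]
[]
[[404.73631924 454.02827193]
 [406.60436631 334.24275851]
 [334.57429588 394.39734613]]
```

View pics/t7.png

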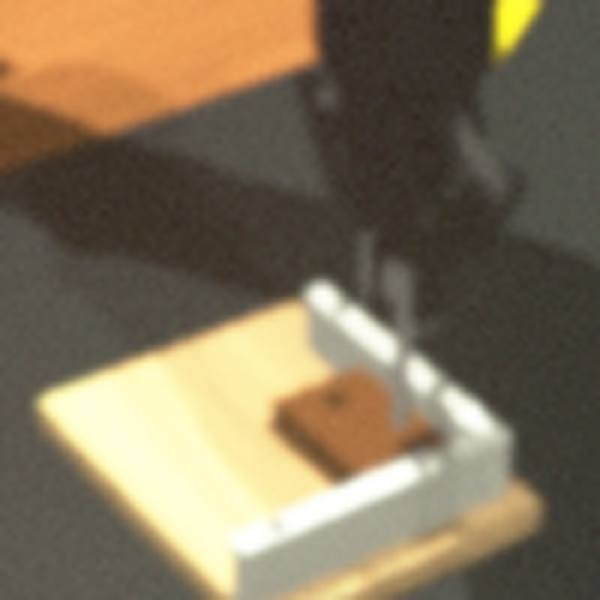

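The pin is held upright with its foot at crop (398,425), and the near hole is at (335,397), within half a pixel of my projection.

move_arm([
  [[0,0,-0.3],[0,0,0],0.9],
  [[0,0,-0.3],[0,0,0],0.9],
  [[0,0,0],[0,0,0],0.9],
  [[0,0,0],[0,0,0],0.9],
])

```text
time: 53.0
ee_pos: [0.6192, 0.0233, 0.1036]
eef_rot: [[0.055, 0.998, 0.0], [0.998, -0.055, 0.0], [0.0, 0.0, -1.0]]
ft_force: [0.9, -0.2, -1.0]
width: 0.187
gripper_force: 39.0
```

```bash
python3 - <<'E'
from h import *
s=optics.grab_frame('scene'); o=manip.observe(); print(o['ee_pos'],o['ft_force'])
print((w2p('scene',[[.6179,.0220,.0537],[.6179,.0229,.0537]])-[250,150])*6)
g=cv2.cvtColor(s,cv2.COLOR_BGR2GRAY)
for v in range(205,226): print(v,g[v,306:328].tolist())
p=np.array([o['ee_pos'][0],o['ee_pos'][1],0])
for z in (.042,.050,.058): print(z,w2p('scene',p+[0,0,z]))
print('hole',w2p('scene',[.6194,.0248,.034]))
E
```

```text
[0.61924982 0.02324765 0.1037088 ] [-0.13380588  0.68894586 -0.13266324]
[[398.3273433  419.9613152 ]
 [399.8830477  419.21352362]]
205 [172, 195, 227, 244, 250, 250, 245, 228, 194, 145, 113, 110, 98, 76, 62, 58, 58, 60, 62, 62, 61, 60]
206 [161, 173, 193, 223, 241, 248, 250, 249, 238, 201, 148, 118, 105, 87, 67, 66, 69, 69, 65, 60, 63, 59]
207 [163, 166, 170, 186, 216, 236, 248, 251, 248, 231, 179, 134, 112, 98, 80, 76, 73, 66, 67, 61, 61, 59]
208 [162, 161, 164, 166, 185, 208, 233, 247, 249, 239, 197, 150, 127, 114, 92, 75, 67, 65, 64, 62, 61, 59]
209 [163, 162, 161, 162, 166, 177, 196, 229, 241, 235, 199, 156, 149, 146, 127, 96, 76, 67, 62, 63, 57, 64]
210 [165, 160, 158, 156, 158, 160, 173, 191, 216, 216, 183, 162, 174, 190, 184, 148, 106, 77, 63, 63, 62, 61]
211 [157, 153, 147, 144, 144, 152, 156, 164, 175, 174, 160, 158, 187, 224, 229, 211, 165, 115, 80, 63, 62, 62]
212 [150, 138, 133, 132, 133, 141, 147, 154, 157, 154, 147, 155, 191, 232, 245, 239, 210, 150, 105, 76, 67, 60]
213 [131, 126, 125, 128, 130, 130, 137, 146, 152, 150, 144, 148, 181, 229, 245, 240, 217, 175, 135, 111
[... 820 characters left out ...]
128, 126, 126, 131, 127, 126, 127, 128, 127, 132, 138, 136, 125, 112, 102, 97, 108, 124, 139, 155, 174, 200]
222 [129, 129, 128, 127, 126, 127, 129, 128, 131, 133, 134, 127, 115, 95, 84, 80, 87, 105, 126, 152, 173, 189]
223 [125, 127, 126, 124, 128, 127, 130, 129, 127, 130, 130, 119, 105, 87, 82, 84, 88, 103, 123, 149, 178, 192]
224 [121, 123, 127, 126, 128, 126, 128, 126, 127, 128, 118, 113, 102, 97, 99, 103, 108, 120, 133, 151, 175, 187]
225 [117, 123, 126, 124, 127, 126, 127, 128, 129, 125, 127, 129, 128, 131, 134, 138, 144, 143, 144, 156, 168, 177]
0.042 [[317.01374817 223.52031805]]
0.05 [[317.04845614 221.15719876]]
0.058 [[317.08347881 218.77262488]]
hole [[317.45605321 225.67137865]]
```

move_arm([
  [[0.01,0.03,-0.2],[0,0,0],0.9],
  [[0,0,-0.15],[0,0,0],0.9],
  [[0,0,-0.1],[0,0,0],0.9],
  [[0,0,-0.1],[0,0,0],0.9],
  [[0,0,0],[0,0,0],0.9],
])

```text
time: 53.68
ee_pos: [0.6192, 0.0238, 0.0923]
eef_rot: [[0.055, 0.998, -0.0], [0.998, -0.055, -0.0], [-0.0, -0.0, -1.0]]
ft_force: [-0.4, -0.7, -0.3]
width: 0.189
gripper_force: 39.0
```

move_arm([
  [[0,0,-0.1],[0,0,0],0.9],
  [[0,0,0],[0,0,0],0.9],
])

```text
time: 53.92
ee_pos: [0.6192, 0.0239, 0.0904]
eef_rot: [[0.055, 0.998, -0.0], [0.998, -0.055, 0.0], [0.0, -0.0, -1.0]]
ft_force: [0.4, 0.6, -0.8]
width: 0.193
gripper_force: 39.0
```

move_arm([
  [[0,0,-0.2],[0,0,0],0.9],
  [[0,0,-0.2],[0,0,0],0.9],
  [[0,0,0],[0,0,0],0.9],
])

```text
time: 54.3
ee_pos: [0.619, 0.0239, 0.082]
eef_rot: [[0.055, 0.998, -0.001], [0.998, -0.055, -0.0], [-0.0, -0.001, -1.0]]
ft_force: [0.2, 0.6, -0.8]
width: 0.192
gripper_force: 39.0
```

move_arm([
  [[0,0,-0.15],[0,0,0],0.9],
  [[0,0,-0.15],[0,0,0],0.9],
  [[0,0,0],[0,0,0],0.9],
])

```text
time: 54.68
ee_pos: [0.6189, 0.0238, 0.0761]
eef_rot: [[0.055, 0.998, -0.001], [0.998, -0.055, -0.0], [-0.0, -0.001, -1.0]]
ft_force: [-1.4, -1.0, -1.9]
width: 0.19
gripper_force: 39.2
```

move_arm([
  [[0,0,-0.1],[0,0,0],0.9],
  [[0,0,-0.1],[0,0,0],0.9],
  [[0,0,0],[0,0,0],0.9],
])

```text
time: 55.05
ee_pos: [0.6192, 0.0239, 0.0723]
eef_rot: [[0.055, 0.998, -0.0], [0.998, -0.055, -0.0], [-0.0, -0.0, -1.0]]
ft_force: [-0.3, -0.0, -1.1]
width: 0.194
gripper_force: 39.2
```

move_arm([
  [[0,0,-0.1],[0,0,0],0.9],
  [[0,0,-0.1],[0,0,0],0.9],
  [[0,0,0],[0,0,0],0.9],
])

```text
time: 55.42
ee_pos: [0.6193, 0.0239, 0.0683]
eef_rot: [[0.055, 0.998, 0.0], [0.998, -0.055, -0.0], [-0.0, 0.0, -1.0]]
ft_force: [-1.1, 0.2, -1.3]
width: 0.194
gripper_force: 39.2
```

Going in freely. Down to 2 mm above home, then the rest.

move_arm([
  [[0,0,-0.1],[0,0,0],0.9],
  [[0,0,-0.1],[0,0,0],0.9],
  [[0,0,-0.1],[0,0,0],0.9],
  [[0,0,-0.07],[0,0,0],0.9],
  [[0,0,0],[0,0,0],0.9],
])

```text
time: 56.05
ee_pos: [0.6192, 0.0239, 0.0609]
eef_rot: [[0.055, 0.998, -0.0], [0.998, -0.055, -0.0], [-0.0, -0.0, -1.0]]
ft_force: [0.2, 0.3, -0.6]
width: 0.192
gripper_force: 39.2
```

move_arm([
  [[0,0,-0.05],[0,0,0],0.9],
  [[0,0,-0.03],[0,0,0],0.9],
  [[0,0,0],[0,0,0],0.9],
])

```text
time: 56.42
ee_pos: [0.6196, 0.0238, 0.06]
eef_rot: [[0.055, 0.998, 0.001], [0.998, -0.055, 0.0], [0.0, 0.001, -1.0]]
ft_force: [-2.2, -0.4, 4.5]
width: 0.191
gripper_force: 39.7
```

move_arm([
  [[0,0,0],[0,0,0],0.7],
  [[0,0,0],[0,0,0],0.6],
  [[0,0,0.3],[0,0,0],0.6],
  [[0,0,0.7],[0,0,0],0.6],
  [[0,0,1],[0,0,0],0.6],
])

```text
time: 57.05
ee_pos: [0.6192, 0.0238, 0.1005]
eef_rot: [[0.055, 0.998, -0.0], [0.998, -0.055, -0.0], [-0.0, -0.0, -1.0]]
ft_force: [0.9, -0.8, -0.8]
width: 0.404
gripper_force: 0.0
```

move_arm([
  [[0,0,1],[0,0,0],0.5],
  [[-0.5,-1,0],[0,0,0],0.4],
  [[-0.5,-1,0],[0,0,0],0.4],
  [[-0.5,-1,0],[0,0,0],0.4],
  [[-0.3,-1,0],[0,0,0],0.4],
])

```text
time: 57.68
ee_pos: [0.5819, -0.0581, 0.1192]
eef_rot: [[0.056, 0.998, -0.001], [0.998, -0.056, -0.0], [-0.0, -0.001, -1.0]]
ft_force: [1.1, -0.0, -1.5]
width: 0.602
gripper_force: 0.0
```

move_arm([
  [[0,-1,0],[0,0,0],0.4],
  [[0,-1,0],[0,0,0],0.4],
  [[0,-1,0],[0,0,0],0.4],
  [[0,-1,0],[0,0,0],0.4],
  [[0,-1,0],[0,0,0],0.4],
])

```text
time: 58.3
ee_pos: [0.5834, -0.1575, 0.1195]
eef_rot: [[0.055, 0.998, 0.0], [0.998, -0.055, -0.0], [-0.0, 0.0, -1.0]]
ft_force: [0.3, -0.2, -0.2]
width: 0.595
gripper_force: 0.0
```

move_arm([
  [[0,-1,0],[0,0,0],0.4],
  [[0,-1,0],[0,0,0],0.4],
  [[0,-1,0],[0,0,0],0.4],
  [[0,-1,0],[0,0,0],0.4],
  [[0,-1,0],[0,0,0],0.4],
])

```text
time: 58.92
ee_pos: [0.5833, -0.2575, 0.1195]
eef_rot: [[0.055, 0.998, 0.0], [0.998, -0.055, 0.0], [0.0, 0.0, -1.0]]
ft_force: [-0.0, 0.2, 0.9]
width: 0.601
gripper_force: 0.0
```

move_arm([
  [[0,-1,0],[0,0,0],0.4],
  [[0,-0.6,0],[0,0,0],0.4],
  [[0,0,0],[0,0,0],0.4],
])

```text
time: 59.3
ee_pos: [0.583, -0.2894, 0.1195]
eef_rot: [[0.057, 0.998, -0.0], [0.998, -0.057, -0.0], [-0.0, -0.0, -1.0]]
ft_force: [-0.5, 0.4, -0.3]
width: 0.598
gripper_force: 0.0
```

```bash
python3 - <<'E'
from h import *
im=optics.grab_frame('top'); s=optics.grab_frame('scene')
a=cv2.resize(im[160:240,320:390],(350,400),interpolation=cv2.INTER_CUBIC)
b=cv2.resize(s[160:260,240:340],(400,400),interpolation=cv2.INTER_CUBIC)
cv2.imwrite('pics/t8.png',np.hstack([a,b])); print(manip.observe()['ee_pos'])
E
```

```text
[ 0.58341841 -0.28743221  0.11935935]
```

View pics/t8.png

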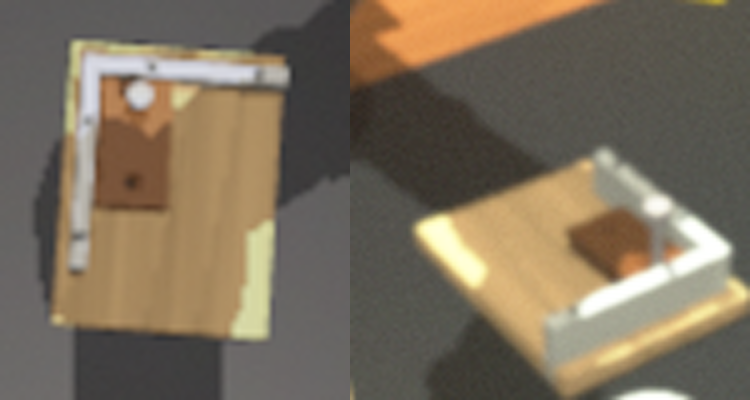

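The first pin stands home at (140,95) in the top crop, the pile is still flush, and the near hole at (131,181) is open. Now the second pin.

move_arm([
  [[0.02,0,-1],[0,0,0],0.4],
  [[0,0,-1],[0,0,0],0.4],
  [[0,0,-0.5],[0,0,0],0.4],
  [[0,0,0],[0,0,0],0.5],
  [[0,0,0],[0,0,0],0.6],
])

```text
time: 60.02
ee_pos: [0.5839, -0.2884, 0.0698]
eef_rot: [[0.055, 0.998, 0.001], [0.998, -0.055, -0.0], [-0.0, 0.001, -1.0]]
ft_force: [0.0, -0.4, 0.4]
width: 0.399
gripper_force: 0.0
```

move_arm([
  [[0,0,0],[0,0,0],0.7],
  [[0,0,0],[0,0,0],0.75],
  [[0,0,0],[0,0,0],0.8],
  [[0,0,0],[0,0,0],0.9],
  [[0,0,0],[0,0,0],0.9],
])

```text
time: 60.65
ee_pos: [0.5841, -0.2883, 0.07]
eef_rot: [[0.055, 0.998, 0.001], [0.998, -0.055, -0.0], [-0.0, 0.001, -1.0]]
ft_force: [0.9, 0.7, 4.8]
width: 0.192
gripper_force: 38.9
```

move_arm([
  [[0,0,0.5],[0,0,0],0.9],
  [[0,0,1],[0,0,0],0.9],
  [[0,0,1],[0,0,0],0.9],
  [[0,0,1],[0,0,0],0.9],
  [[0,0,0],[0,0,0],0.9],
])

```text
time: 61.28
ee_pos: [0.5848, -0.2889, 0.1422]
eef_rot: [[0.055, 0.998, 0.004], [0.998, -0.055, -0.002], [-0.001, 0.004, -1.0]]
ft_force: [-0.9, 0.4, -1.1]
width: 0.193
gripper_force: 39.1
```

move_arm([
  [[-0.5,1,0],[0,0,0],0.9],
  [[-0.53,1,0],[0,0,0],0.9],
  [[0,1,0],[0,0,0],0.9],
  [[0,1,0],[0,0,0],0.9],
  [[0,1,0],[0,0,0],0.9],
])

```text
time: 61.9
ee_pos: [0.5635, -0.1867, 0.1395]
eef_rot: [[0.055, 0.999, 0.0], [0.999, -0.055, 0.0], [0.0, 0.0, -1.0]]
ft_force: [-0.5, 0.6, -0.2]
width: 0.195
gripper_force: 39.1
```

move_arm([
  [[0,1,0],[0,0,0],0.9],
  [[0,1,0],[0,0,0],0.9],
  [[0,1,0],[0,0,0],0.9],
  [[0,1,0],[0,0,0],0.9],
  [[0,1,0],[0,0,0],0.9],
])

```text
time: 62.52
ee_pos: [0.5631, -0.0868, 0.1395]
eef_rot: [[0.055, 0.998, 0.0], [0.998, -0.055, -0.0], [-0.0, 0.0, -1.0]]
ft_force: [0.6, -0.1, -0.2]
width: 0.191
gripper_force: 39.1
```

move_arm([
  [[0,1,0],[0,0,0],0.9],
  [[0,1,0],[0,0,0],0.9],
  [[0,1,0],[0,0,0],0.9],
  [[0,1,0],[0,0,0],0.9],
  [[0,1,0],[0,0,0],0.9],
])

```text
time: 63.15
ee_pos: [0.5631, 0.0132, 0.1395]
eef_rot: [[0.055, 0.998, 0.0], [0.998, -0.055, 0.0], [0.0, 0.0, -1.0]]
ft_force: [0.7, -0.1, -0.4]
width: 0.191
gripper_force: 39.1
```

move_arm([
  [[0,0.82,0],[0,0,0],0.9],
  [[0,0,-0.8],[0,0,0],0.9],
  [[0,0,-0.8],[0,0,0],0.9],
  [[0,0,-0.2],[0,0,0],0.9],
  [[0,0,0],[0,0,0],0.9],
])

```text
time: 63.78
ee_pos: [0.5628, 0.0273, 0.1029]
eef_rot: [[0.056, 0.998, -0.001], [0.998, -0.056, -0.001], [-0.001, -0.001, -1.0]]
ft_force: [0.1, 0.0, 0.8]
width: 0.193
gripper_force: 39.1
```

move_arm([
  [[0,0,0],[0,0,0],0.9],
])

```text
time: 63.9
ee_pos: [0.5634, 0.0278, 0.1038]
eef_rot: [[0.056, 0.998, 0.001], [0.998, -0.056, -0.0], [-0.0, 0.001, -1.0]]
ft_force: [-0.3, -1.0, 0.6]
width: 0.194
gripper_force: 39.1
```

Foot at 0.044, so 10 mm above the pile top; probing down.

move_arm([
  [[0,0,-0.2],[0,0,0],0.9],
  [[0,0,-0.2],[0,0,0],0.9],
  [[0,0,-0.1],[0,0,0],0.9],
  [[0,0,-0.1],[0,0,0],0.9],
  [[0,0,0],[0,0,0],0.9],
])

```text
time: 64.53
ee_pos: [0.5631, 0.0282, 0.0914]
eef_rot: [[0.055, 0.998, -0.0], [0.998, -0.055, -0.0], [-0.0, -0.0, -1.0]]
ft_force: [-0.3, -0.2, -1.0]
width: 0.189
gripper_force: 39.5
```

move_arm([
  [[0,0,-0.1],[0,0,0],0.9],
  [[0,0,0],[0,0,0],0.9],
])

```text
time: 64.78
ee_pos: [0.5629, 0.0283, 0.0893]
eef_rot: [[0.055, 0.998, -0.0], [0.998, -0.055, -0.0], [-0.0, -0.0, -1.0]]
ft_force: [-0.5, -0.3, -0.9]
width: 0.19
gripper_force: 39.5
```

move_arm([
  [[0.02,0,-0.15],[0,0,0],0.9],
  [[0,0,-0.15],[0,0,0],0.9],
  [[0,0,-0.1],[0,0,0],0.9],
  [[0,0,0],[0,0,0],0.9],
])

```text
time: 65.28
ee_pos: [0.5634, 0.0283, 0.0813]
eef_rot: [[0.055, 0.998, -0.0], [0.998, -0.055, -0.0], [-0.0, -0.0, -1.0]]
ft_force: [-0.5, -0.1, -0.1]
width: 0.19
gripper_force: 39.6
```

move_arm([
  [[0,0,-0.1],[0,0,0],0.9],
  [[0,0,-0.1],[0,0,0],0.9],
  [[0,0,-0.1],[0,0,0],0.9],
  [[0,0,0],[0,0,0],0.9],
])

```text
time: 65.78
ee_pos: [0.5631, 0.0283, 0.0751]
eef_rot: [[0.055, 0.998, -0.001], [0.998, -0.055, -0.0], [-0.0, -0.001, -1.0]]
ft_force: [-1.5, 0.9, -1.3]
width: 0.197
gripper_force: 39.7
```

move_arm([
  [[0,0,-0.1],[0,0,0],0.9],
  [[0,0,-0.1],[0,0,0],0.9],
  [[0,0,0],[0,0,0],0.9],
])

```text
time: 66.15
ee_pos: [0.5634, 0.0283, 0.0713]
eef_rot: [[0.055, 0.998, -0.0], [0.998, -0.055, -0.0], [-0.0, -0.0, -1.0]]
ft_force: [-2.0, -0.1, -1.8]
width: 0.192
gripper_force: 39.7
```

move_arm([
  [[-0.02,0,-0.1],[0,0,0],0.9],
  [[0,0,-0.1],[0,0,0],0.9],
  [[0,0,-0.1],[0,0,0],0.9],
  [[0,0,-0.1],[0,0,0],0.9],
  [[0,0,0],[0,0,0],0.9],
])

```text
time: 66.78
ee_pos: [0.5631, 0.0282, 0.0633]
eef_rot: [[0.055, 0.998, 0.0], [0.998, -0.055, -0.0], [-0.0, 0.0, -1.0]]
ft_force: [0.3, 0.5, -0.2]
width: 0.192
gripper_force: 39.7
```

move_arm([
  [[0,0,-0.08],[0,0,0],0.9],
  [[0,0,-0.06],[0,0,0],0.9],
  [[0,0,-0.05],[0,0,0],0.9],
  [[0,0,0],[0,0,0],0.9],
])

```text
time: 67.28
ee_pos: [0.5633, 0.0282, 0.0599]
eef_rot: [[0.055, 0.998, 0.0], [0.998, -0.055, 0.0], [0.0, 0.0, -1.0]]
ft_force: [-0.6, 0.0, 3.2]
width: 0.196
gripper_force: 40.1
```

Home, with the bench felt at 3 N. Releasing, retreating and checking.

move_arm([
  [[0,0,0],[0,0,0],0.7],
  [[0,0,0],[0,0,0],0.6],
  [[0,0,0.3],[0,0,0],0.6],
  [[0,0,0.7],[0,0,0],0.6],
  [[0,0,1],[0,0,0],0.6],
])

```text
time: 67.9
ee_pos: [0.563, 0.0281, 0.1007]
eef_rot: [[0.055, 0.998, -0.0], [0.998, -0.055, -0.0], [-0.0, -0.0, -1.0]]
ft_force: [0.0, 0.0, 0.0]
width: 0.4
gripper_force: 0.0
```

move_arm([
  [[0,0,1],[0,0,0],0.5],
  [[0,0,1],[0,0,0],0.4],
  [[0,-1,0.5],[0,0,0],0.4],
  [[-0.3,-1,0.5],[0,0,0],0.4],
  [[-0.3,-1,0],[0,0,0],0.4],
])

```text
time: 68.53
ee_pos: [0.5506, -0.0341, 0.1603]
eef_rot: [[0.057, 0.998, 0.001], [0.998, -0.057, -0.0], [-0.0, 0.001, -1.0]]
ft_force: [0.4, 0.8, -0.8]
width: 0.595
gripper_force: 0.0
```

move_arm([
  [[-0.5,-1,0],[0,0,0],0.4],
  [[-0.5,-1,0],[0,0,0],0.4],
  [[-0.5,-1,0],[0,0,0],0.4],
  [[-0.5,-1,0],[0,0,0],0.4],
  [[0,-1,0],[0,0,0],0.4],
])

```text
time: 69.15
ee_pos: [0.5094, -0.1331, 0.1594]
eef_rot: [[0.056, 0.998, -0.001], [0.998, -0.056, 0.0], [0.0, -0.001, -1.0]]
ft_force: [1.2, 0.5, 0.1]
width: 0.6
gripper_force: 0.0
```

```bash
python3 - <<'E'
from h import *
im=optics.grab_frame('top'); s=optics.grab_frame('scene')
a=cv2.resize(im[100:300,190:400],(420,400))
b=cv2.resize(s[160:260,240:335],(380,400),interpolation=cv2.INTER_CUBIC)
cv2.imwrite('pics/t9.png',np.hstack([a,b])); print(manip.observe()['ee_pos'])
E
```

```text
[ 0.5099328  -0.13477275  0.15967437]
```

View pics/t9.png

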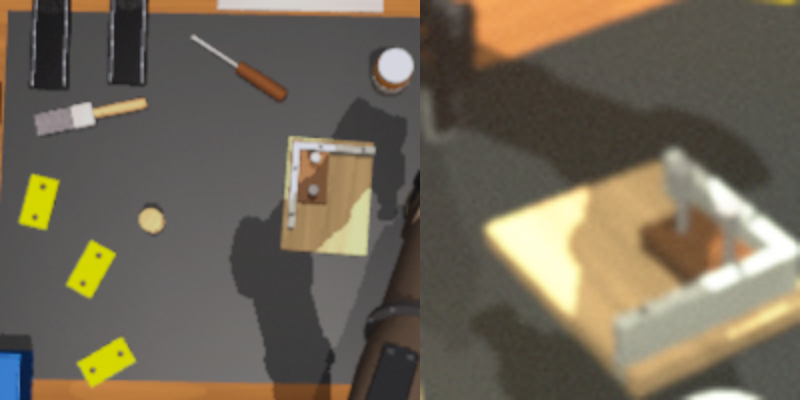

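Both pins are home at (315,157) and (313,190), the pile is square against the fences, no brown blanks are left over, and the bystanders are undisturbed.

```bash
python3 -c "
from workcell import close_job
print(close_job())"
```

```text
the job is handed in; nothing more can be done
None
```

I stacked the three brown blanks on the jig, tapped them square against both fences and put both pins fully home; I handed the job in at about 69 s, and no verdict came back.

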